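Fit the missing foot of a butcher block by the depth of its bore

TASK

The butcher block lies upside down and lacks one foot; a stump of the old one is still glued in the bore, so nobody knows how deep it is. Feel out the depth with the depth rod, gently so that the stump does not break loose, put the rod back in its stand, and then gently seat, right down on the stump, the one spare foot that will stand level with the other three. Take only that foot: leave the other two spares standing, and do not disturb the things around.

Things in the scene. Friction and masses are not known exactly. Their poses are not given: they have to be found in the camera images.
- block: Beech butcher block lying upside down on the worktop, 240 x 170 x 60 mm, fixed (heavy). Origin: centre of its lower face, on the worktop; z up, x along the 240 mm side. Three feet (26 mm round, black rubber pads) stand 50 mm out of its upper face (pads 110 mm above its origin), at x,y = (85,55), (85,-55), (-85,-55) mm; the fourth corner (-85,55) has the empty bore.
- bore (a point): Centre of the empty bore's mouth, in the block's upper face 60 mm above the worktop. Upright blind bore, 27.4 mm wide, 2 mm chamfer. A flat-topped, rigid stump of the old foot is glued in at the bottom and fills its width: the depth left open above it is about 24, 35 or 46 mm, and must be felt out. More than 30 N on the stump breaks it loose.
- rod: Loose depth rod, 157 mm, 80 g, standing upright in its stand. Steel shaft 9 mm round with a dark ring every 10 mm from the tip; turned wooden handle 22 mm round from 105 to 157 mm. Origin: centre of the lower tip; z along the rod to the handle.
- rod_tip (a point): Lower tip of the depth rod; 10 mm above the worktop while it stands in its stand.
- stand: Dark wooden stand of the depth rod, fixed: foot 86 x 86 x 10 mm, on it a block 58 x 58 mm up to z = 54 mm. Origin: centre of its underside, on the worktop.
- stand_mouth (a point): Mouth of the stand's socket, centre of its top, 54 mm above the worktop. Socket 11 mm wide with 3 mm chamfer, 44 mm deep: the rod's tip rests 10 mm above the worktop.
- foot_short: Loose spare foot: plain brown wooden dowel 26 mm round, 74 mm long overall (spare feet: 74, 85 and 96 mm), about 45 g, standing upright on the worktop, black rubber pad up. Origin: centre of its lower end, the end that goes into the bore (edge chamfered 1.8 mm); z to the pad.
- foot_short_pad (a point): Top of the rubber pad of foot_short, 74 mm above its lower end.
- foot_mid: Loose spare foot: plain brown wooden dowel 26 mm round, 85 mm long overall (spare feet: 74, 85 and 96 mm), about 45 g, standing upright on the worktop, black rubber pad up. Origin: centre of its lower end, the end that goes into the bore (edge chamfered 1.8 mm); z to the pad.
- foot_mid_pad (a point): Top of the rubber pad of foot_mid, 85 mm above its lower end.
- foot_long: Loose spare foot: plain brown wooden dowel 26 mm round, 96 mm long overall (spare feet: 74, 85 and 96 mm), about 45 g, standing upright on the worktop, black rubber pad up. Origin: centre of its lower end, the end that goes into the bore (edge chamfered 1.8 mm); z to the pad.
- foot_long_pad (a point): Top of the rubber pad of foot_long, 96 mm above its lower end.
- salt_shaker: Bystander: salt shaker, 44 mm round, 90 mm tall. Origin: centre of its underside.
- teaspoon: Bystander: steel teaspoon lying flat, 130 mm long, 11 mm high, in front of the spare feet. Origin: centre of its underside.
Mind the look-alikes: they are no part of the job. Leave any orange or purple look-alike of the foot_mid alone.

How it is judged:
By the outcome, as a careful person would: the job done as asked, in the order asked, and still so for the second after the job is handed in, with the robot touching nothing.
It also fails if it takes over 72 s, if anything falls off the work surface, if the arm or the gripper's body presses on something with over 40 N, if the wrist force passes 120 N, or if a joint passes its speed limit or range.

ROBOT

A 6-joint arm with a two-finger parallel gripper is mounted at the origin on a cart in front of the work surface, level with it; the furniture and walls round the work are solid. World frame = base frame: x ahead of the robot, y to its left, z up, the work surface at z = 0. Lengths are in m, angles in rad, forces in N, time in s.
With the tool pointing down it reaches from about 0.325 to 0.775 m from the base axis. Payload 5.5 kg.
Tool frame: the origin (TCP) lies on the centre line of the jaws, within the pads' length; the fingertips stand 11 mm ahead of it and the grasp point (between the pads) lies 8 mm behind it; z points along the fingers, y is the direction in which the jaws open and shut (so a half turn about z gives the same grasp; the last joint's range is limited). The gripper opens to 85 mm and grips with 20 to 120 N. Pads are 22 mm wide; open, the fingers measure 114 mm over their backs; the gripper's body (76 mm by 85 mm) begins 54 mm behind the grasp point. The pads swing forward as they close: fully open they stand 13 mm farther back than shut.
Start: joints at [-1.226, 0.091, 1.231, -0, 1.82, -0.057], TCP at [0.235, -0.552, 0.242] pointing down, gripper open.
Joint ranges: [-2.87, 2.87], [-0.86, 2.18], [0.17, 2.46], [-1.51, 4.65], [0.06, 2.69], [-2.65, 2.65]. Speed limits (rad/s): [2.57, 2.57, 3.01, 3.14, 3.14, 3.14].

INTERFACE

Orientations are given as a unit quaternion [w, x, y, z].
In Python, from cell import env gives the robot as it stands.
- The arm moves only by the shell command python3 -m handwheel 'ROWS'. ROWS is JSON, a list of rows, each an object with "angular": the turn, a rotation vector about the tool's x, y, z each as a share of pi/2 rad, from -1 to 1, a list of three; "xyz": the shift along the tool's x, y, z each as a share of 4 cm, from -1 to 1, a list of three; "fingers": the closure, from -1 (fully open) to 1 (shut). In form: [{"angular": [rx, ry, rz], "xyz": [tx, ty, tz], "fingers": fingers}, ...]. A call has 1 to 12 rows; each row shifts and turns the pose as measured when the row begins, along the tool's axes as they then stand; what a row does not reach is not made up. A row lasts 1/12 s, in which the tool goes at most 41.7 mm and 7.16 degrees, less where a joint would pass 70% of its speed; a pose out of reach is approached as far as the arm can. A call with a number of a shift or a turn outside -1 to 1 is refused whole. A call with a gripper value outside its range is refused whole. The fingers move at their own pace and stop on an object; the grip force is fixed at half the most. Time passes only in rows, so rows that do not move let the fingers close. It gives the time, the measured TCP pose, the force and the opening at its end, in the units of the state.
- env.sense(): the state, without advancing time (a new reading comes with each control period).
- env.get_image(name): name is "scene" or "top"; returns a dict with "pixels" (384x512x3 uint8, red, green, blue), "intrinsics" (3x3 intrinsics, pixels), "dist" ([k1, k2, p1, p2, k3] as OpenCV has them; the pictures are not rectified), "position" and "rotation" of the camera in the world. Camera axes: x right, y down, z forward; pixel columns grow to the right and rows downward; lengths in m; the calibration is good to about 2 mm. A picture is of the moment at which its call begins. There is no depth.
- env.finish_job(): hands the job in, once; it reports no verdict.
The state is a dict: "clock": time; "joint_positions": joint angles; "joint_velocities": joint speeds; "joint_efforts": joint torques, N m; "eef_pos": TCP position; "tcp_rot": TCP orientation; "contact_force": force on the tool from outside, world axes, zero at the start; "moment": the same for the moment, N m; "opening": opening from 0.0 (shut) to 1.0 (fully open).
Only numpy, scipy, OpenCV 4.12 (cv2) and the standard library are available. Lean on these libraries where they do the work, as an engineer would, in place of code of your own. Each camera call takes 0.05 s, during which the arm holds its last target.

## Working session

There is one attempt and no reset: what is moved stays moved. The work goes in short steps, Python scripts to look and compute and a shell command to move; the robot and the scene stay as the last step left them, time stands still between calls to the robot, and variables do not carry over. Pictures are saved under pics/ and viewed, and the job is handed in when it is done.

```bash
ls; mkdir -p pics
python3 - <<'E'
from cell import env
import cv2
s=env.sense();print(s)
for n in("scene","top"):
    d=env.get_image(n);cv2.imwrite(f"pics/{n}0.png",d["pixels"][:,:,::-1])
    print(n,d["intrinsics"],d["dist"],d["position"],d["rotation"])
E
```

```text
pics
{'clock': 0.0, 'joint_positions': array([-1.22573448e+00,  9.18507223e-02,  1.23188293e+00, -2.61124983e-05,
        1.81979072e+00, -5.67171110e-02]), 'joint_velocities': array([ 0.00083519,  0.00027808, -0.00087982, -0.00170428, -0.00075791,
        0.00070382]), 'joint_efforts': array([ 2.18919115e-03, -4.58725262e+01, -4.18022132e+01,  1.33057270e-04,
        1.14104690e-02,  4.19683232e-06]), 'eef_pos': array([ 0.23452734, -0.55198422,  0.24115739]), 'tcp_rot': array([-9.54017383e-04,  9.79889660e-01,  1.99537767e-01, -1.51293304e-04]), 'contact_force': array([-0.15029091,  0.32623748, -0.13261451]), 'moment': array([ 0.00155005, -0.01010735, -0.00748907]), 'opening': 1.0006940827213493}
scene [[349.6811967    0.         261.51433786]
 [  0.         349.6811967  190.72855308]
 [  0.           0.           1.        ]] [-0.06737988  0.          0.          0.          0.        ] [-0.12059875  0.57692018  0.51648489] [ 0.1996206  -0.29722988  0.79155585 -0.49522252]
top [[407.91722849   0.         254.19094615]
 [  0.         407.91722849 190.0099194 ]
 [  0.           0.           1.        ]] [-0.10412818  0.          0.          0.          0.        ] [ 0.23903926 -0.07633214  1.31323635] [ 0.06265465 -0.70209933  0.7055346  -0.0731564 ]
```

View pics/scene0.png

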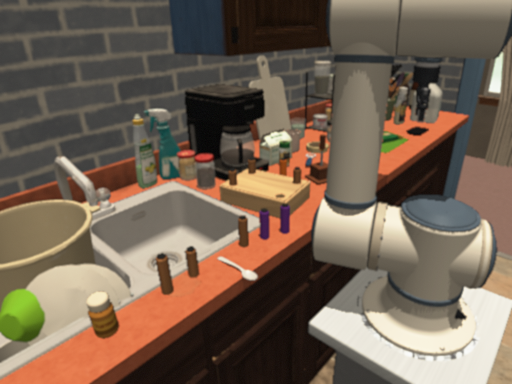

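View pics/top0.png

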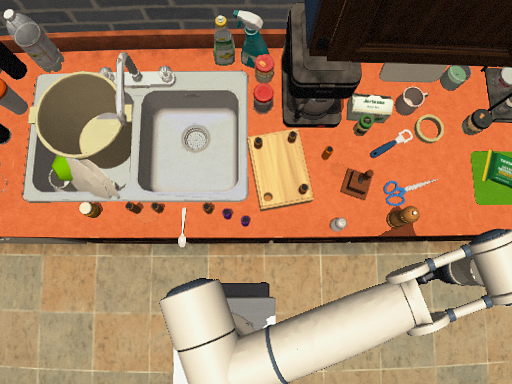

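```bash
cat > h.py <<'E'
import numpy as np,cv2
from scipy.spatial.transform import Rotation as R
from cell import env
def Rc(d): 
    q=d["rotation"]; 
    q=np.array(q,float)
    return q if q.shape==(3,3) else R.from_quat([q[1],q[2],q[3],q[0]]).as_matrix()
def proj(d,P):
    M=Rc(d); rv=cv2.Rodrigues(M.T)[0]; t=-M.T@np.array(d["position"])
    return cv2.projectPoints(np.atleast_2d(np.array(P,float)),rv,t,np.array(d["intrinsics"]),np.array(d["dist"]))[0][:,0]
def ray(d,uv):
    n=cv2.undistortPointsIter(np.array(uv,float).reshape(-1,1,2),np.array(d["intrinsics"]),np.array(d["dist"]),None,None,(3,100,1e-12))[:,0]
    return (Rc(d)@np.c_[n,np.ones(len(n))].T).T
def plane(d,uv,z):
    r=ray(d,uv);p=np.array(d["position"]);return p+r*((z-p[2])/r[:,2])[:,None]
def tri(ds,uvs):
    A=np.zeros((3,3));b=np.zeros(3)
    for d,uv in zip(ds,uvs):
        r=ray(d,[uv])[0];r/=np.linalg.norm(r);N=np.eye(3)-np.outer(r,r);A+=N;b+=N@np.array(d["position"])
    return np.linalg.solve(A,b)
def crop(d,x0,y0,x1,y1,k,fn,pts=None):
    im=cv2.resize(np.ascontiguousarray(d["pixels"][y0:y1,x0:x1,::-1]),None,fx=k,fy=k,interpolation=cv2.INTER_CUBIC)
    if pts is not None:
        for u,v in pts: cv2.drawMarker(im,(int((u-x0+.5)*k),int((v-y0+.5)*k)),(0,255,0),0,10,1)
    cv2.imwrite(fn,im)
E
python3 - <<'E'
from h import *
t=env.get_image("top");s=env.get_image("scene")
crop(t,120,110,280,250,5,"pics/t1.png")
crop(t,240,110,400,230,5,"pics/t2.png")
crop(s,140,150,330,300,4,"pics/s1.png")
print(plane(t,[[133,208],[158,208],[208,208],[355,182],[280,170],[327,153]],0.05))
E
```

```text
[[ 0.42874023  0.28556192  0.05      ]
 [ 0.42861427  0.20614613  0.05      ]
 [ 0.42822402  0.04890491  0.05      ]
 [ 0.51004568 -0.41873094  0.05      ]
 [ 0.54981727 -0.17872978  0.05      ]
 [ 0.60619509 -0.332252    0.05      ]]
```

View pics/t1.png

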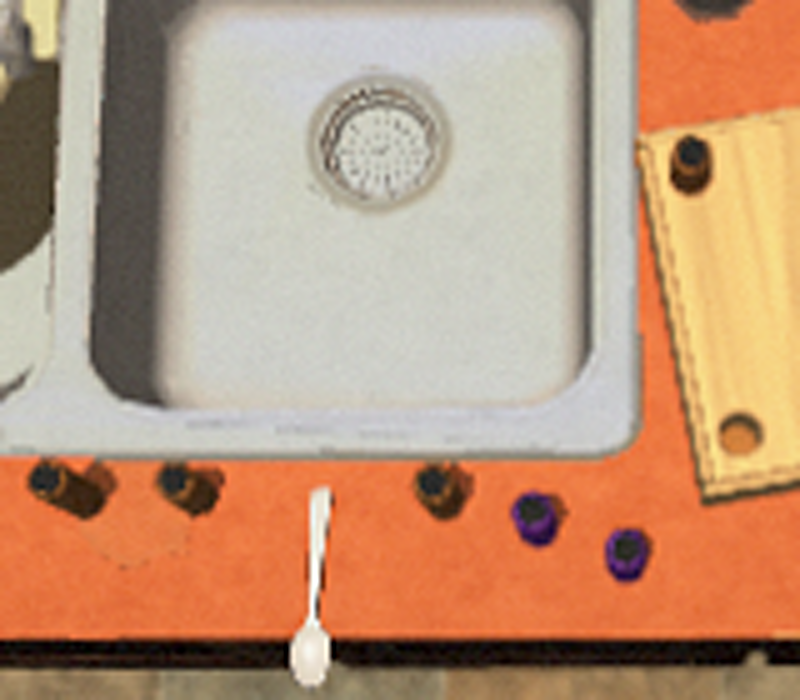

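View pics/t2.png

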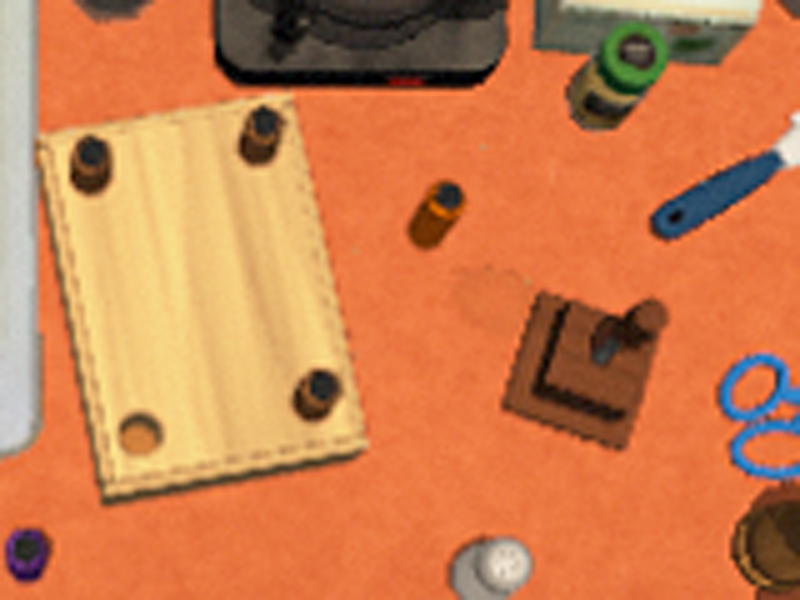

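View pics/s1.png

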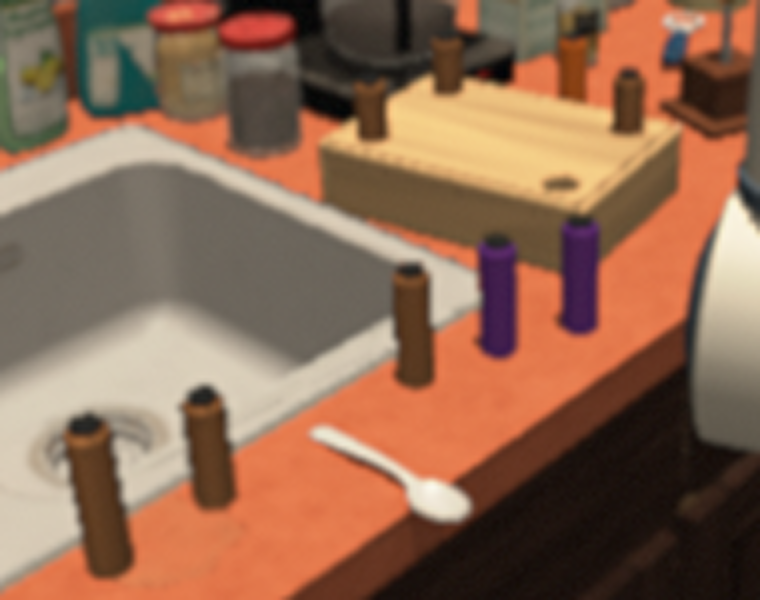

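Run:
```python
from h import *
from scipy.optimize import least_squares
t=env.get_image("top");s=env.get_image("scene")
T=t["pixels"].astype(int)
mx=T.max(2)
def dark(u,v,r=6,thr=70):
    w=np.zeros(mx.shape);y0,x0=int(v)-r,int(u)-r
    p=T[y0:y0+2*r+1,x0:x0+2*r+1]; sat=p.max(2)-p.min(2)
    w=((p.max(2)<thr)&(sat<18)).astype(np.uint8)
    n,l,st,c=cv2.connectedComponentsWithStats(w)
    k=1+np.argmax(st[1:,4]);return c[k]+[x0,y0],st[k,4]
c2=lambda X,Y:(240+X/5-.5,110+Y/5-.5); c1=lambda X,Y:(120+X/5-.5,110+Y/5-.5)
G={"A":c2(91,150),"B":c2(264,121),"C":c2(322,384),"L":c1(47,480),"S":c1(174,480),"M":c1(433,480)}
P={}
for k,g in G.items():
    c,a=dark(*g);P[k]=c;print(k,np.round(g,1),np.round(c,1),a)
loc={"A":(85,55,110)}
# block x axis: corners. bore at (-85,55); B opposite? fit
bore=c2(141,434)
corn=[c2(38,140),c2(290,97),c2(365,445),c2(103,490)]
Pl={k:plane(t,[P[k]],.11)[0] for k in "ABC"}
b=plane(t,[bore],.06)[0]
print("pads",Pl,"bore",b,"corn",plane(t,corn,.06))
for a,bb in("AB","BC","AC"):print(a,bb,np.linalg.norm(Pl[a]-Pl[bb]))
loc=np.array([[85,55,110],[85,-55,110],[-85,-55,110],[-85,55,60]])/1e3
obs=np.array([P["A"],P["B"],P["C"],bore])
def f(p):
    c,sn=np.cos(p[2]),np.sin(p[2]);X=loc@np.array([[c,-sn,0],[sn,c,0],[0,0,1]]).T+[p[0],p[1],0]
    return X
r=least_squares(lambda p:(proj(t,f(p))-obs).ravel(),[.53,-.2,0.1]);print(r.x,r.fun.reshape(-1,2).round(2));print("bore fit",f(r.x)[3])
cn=np.array([[120,85,60],[120,-85,60],[-120,-85,60],[-120,85,60]])/1e3
L=loc;loc=cn;print("corner pred",proj(t,f(r.x)).round(1),np.round(corn,1));
crop(t,240,110,400,230,5,"pics/t3.png",np.r_[proj(t,f(r.x)),obs])
loc=L;crop(s,140,150,330,300,4,"pics/s3.png",np.r_[proj(s,f(r.x)),])
for k,h in(("L",.096),("S",.074),("M",.085)):print(k,[plane(t,[P[k]],hh)[0].round(4) for hh in(.074,.085,.096)])
```

```text
A [257.7 139.5] [257.9 140.2] 18
B [292.3 133.7] [292.4 133.8] 16
C [303.9 186.3] [303.8 186.8] 17
L [128.9 205.5] [128.6 205.4] 20
S [154.3 205.5] [154.5 205.5] 16
M [206.1 205.5] [205.9 206.2] 18
pads {'A': array([ 0.62994014, -0.10741428,  0.11      ]), 'B': array([ 0.65075883, -0.21460312,  0.11      ]), 'C': array([ 0.48283435, -0.244827  ,  0.11      ])} bore [ 0.46294777 -0.13787093  0.06      ] corn [[ 0.65522251 -0.07407581  0.06      ]
 [ 0.68442419 -0.23746638  0.06      ]
 [ 0.45539055 -0.27822036  0.06      ]
 [ 0.42770311 -0.11381151  0.06      ]]
A B 0.1091918766641338
B C 0.17062272671816503
A C 0.20130168152024233
[ 0.55661936 -0.17616837  0.18165455] [[-0.23 -0.11]
 [ 0.1   0.18]
 [ 0.26 -0.04]
 [-0.14 -0.04]]
bore fit [ 0.46308179 -0.13742919  0.06      ]
corner pred [[246.1 136.3]
 [297.6 127.3]
 [313.5 198.9]
 [260.3 208.9]] [[247.1 137.5]
 [297.5 128.9]
 [312.5 198.5]
 [260.1 207.5]]
L [array([0.4333, 0.2927, 0.074 ]), array([0.4315, 0.2894, 0.085 ]), array([0.4298, 0.2862, 0.096 ])]
S [array([0.4328, 0.2119, 0.074 ]), array([0.4311, 0.2094, 0.085 ]), array([0.4294, 0.2068, 0.096 ])]
M [array([0.4303, 0.0531, 0.074 ]), array([0.4286, 0.052 , 0.085 ]), array([0.4269, 0.0508, 0.096 ])]
```

View pics/t3.png

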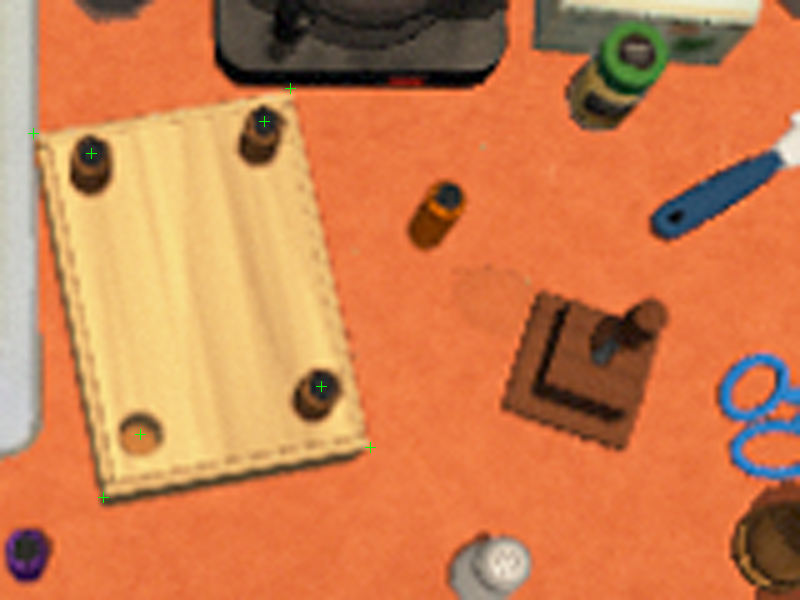

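View pics/s3.png

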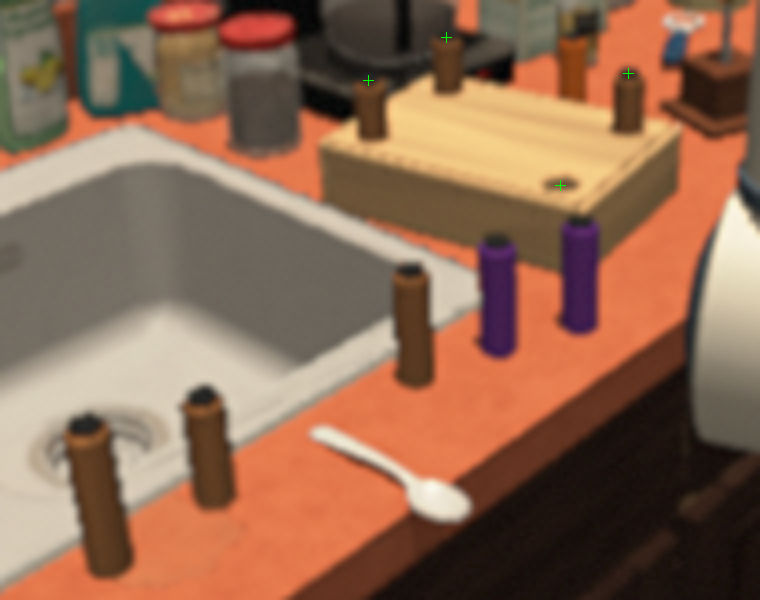

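Run:
```python
from h import *
t=env.get_image("top");s=env.get_image("scene")
crop(t,330,150,390,205,12,"pics/t4.png")
crop(s,295,120,335,190,10,"pics/s4.png")
for d in(t,s):
  n=d["pixels"]
```

```text
(no output)
```

View pics/t4.png

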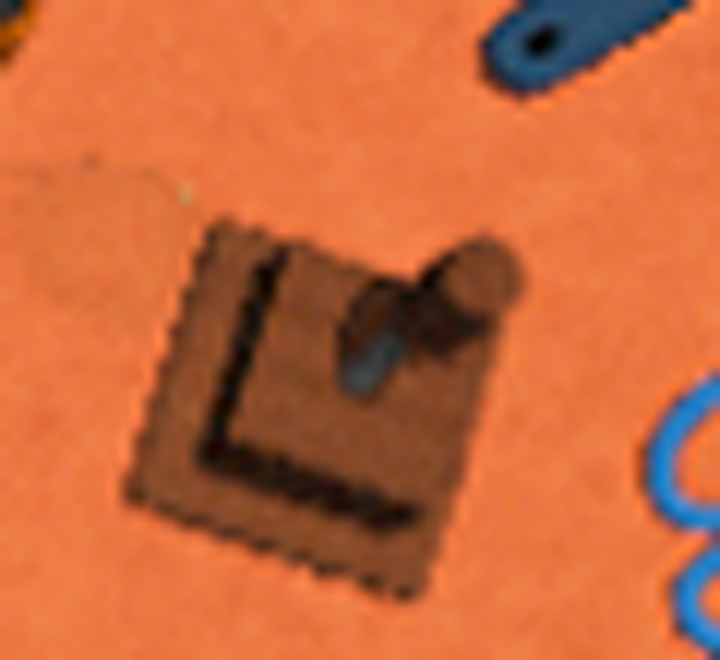

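View pics/s4.png

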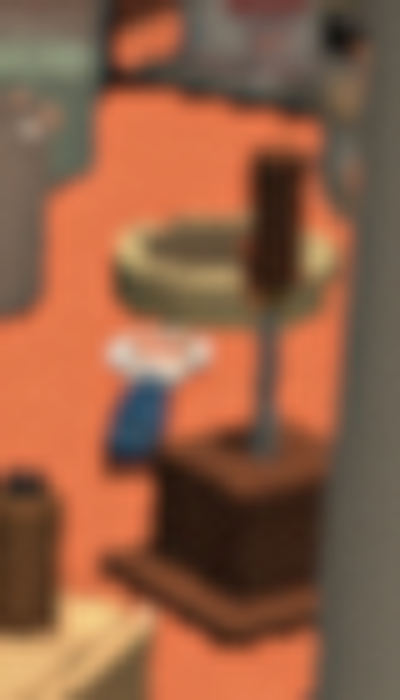

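Run:
```python
from h import *
t=env.get_image("top");s=env.get_image("scene")
g=lambda X,Y:(330+X/12-.5,150+Y/12-.5)
print("handle",plane(t,[g(480,281)],.167))
print("mouth",plane(t,[g(357,380),g(353,378)],.054))
print("foot",plane(t,[g(318,410),g(222,218),g(125,495),g(415,603)],.01))
q=lambda X,Y:(295+X/10-.5,120+Y/10-.5)
print("tri top",tri([t,s],[g(480,281),q(277,153)]),"mouth",tri([t,s],[g(357,380),q(264,447)]))
print(proj(s,[[.51,-.422,.167],[.51,-.422,.054]]),q(277,153),q(264,447))
for n,a in(("L",(128.6,205.4)),("S",(154.5,205.5)),("M",(205.9,205.8))):
  b={"L":(88,424),"S":(204,397),"M":(411,270)}[n]
  print(n,tri([t,s],[a,(140+b[0]/4-.5,150+b[1]/4-.5)]))
```

```text
handle [[ 0.51202227 -0.43169645  0.167     ]]
mouth [[ 0.51187989 -0.4316033   0.054     ]
 [ 0.51242652 -0.43055048  0.054     ]]
foot [[ 0.51299705 -0.43261936  0.01      ]
 [ 0.56736648 -0.4086632   0.01      ]
 [ 0.48939503 -0.37772047  0.01      ]
 [ 0.45906265 -0.45666805  0.01      ]]
tri top [ 0.51213866 -0.43111355  0.16814176] mouth [ 0.51074864 -0.42986908  0.05985883]
[[321.38771742 135.83155145]
 [319.82534714 166.40001351]] (322.2, 134.8) (320.9, 164.2)
L [0.42939745 0.28579375 0.09613512]
S [0.43271049 0.21194677 0.07228856]
M [0.42943085 0.05162602 0.08411643]
```

```bash
python3 -m handwheel '[{"angular":[0,0,0],"xyz":[0,0,-0.8],"fingers":-1},{"angular":[0,0,0],"xyz":[0.4,0,-0.6],"fingers":-1},{"angular":[0,0,0],"xyz":[0.8,0,0],"fingers":-1},{"angular":[0,0,0],"xyz":[0.8,0,0],"fingers":-1},{"angular":[0,0,0],"xyz":[0.8,0,0],"fingers":-1},{"angular":[0,0,0],"xyz":[0.8,0,0],"fingers":-1},{"angular":[0,0,0],"xyz":[0.8,0,0],"fingers":-1},{"angular":[0,0,0],"xyz":[0.8,0,0],"fingers":-1}]'
cat >> h.py <<'E'
def to(x,y,z):
    s=env.sense();p=np.array(s["eef_pos"]);q=s["tcp_rot"];M=R.from_quat([q[1],q[2],q[3],q[0]]).as_matrix()
    print("t",round(s["clock"],2),"pos",p.round(4),"F",np.array(s["contact_force"]).round(1),"op",round(s["opening"],3),"units",(M.T@(np.array([x,y,z])-p)/.04).round(3),"xt",M[:,0].round(3),"zt",M[:,2].round(4))
E
python3 -c "
from h import *
to(.512,-.4316,.20)"
```

```text
clock: 1.17
eef_pos: [0.4269, -0.4713, 0.2994]
tcp_rot: [-0.001, 0.981, 0.193, -0.001]
contact_force: [-0.1, -0.8, 0.2]
opening: 1.003
t 1.17 pos [ 0.4269 -0.4713  0.2994] F [-0.1 -0.8  0.2] op 1.003 units [ 2.346 -0.108  2.484] xt [ 0.926  0.379 -0.001] zt [-0.0016  0.0017 -1.    ]
```

```bash
python3 -m handwheel '[{"angular":[0,0,0],"xyz":[0.8,-0.03,0],"fingers":-1},{"angular":[0,0,0],"xyz":[0.8,-0.03,0.2],"fingers":-1},{"angular":[0,0,0],"xyz":[0.5,-0.03,0.5],"fingers":-1},{"angular":[0,0,0],"xyz":[0.2,0,0.5],"fingers":-1},{"angular":[0,0,0],"xyz":[0,0,0],"fingers":-1}]'
python3 -c "
from h import *
to(.512,-.4316,.20)
s=env.get_image('scene');crop(s,260,80,380,200,6,'pics/s5.png',proj(s,[[.512,-.4316,.167],[.512,-.4316,.054]]))
t=env.get_image('top');crop(t,290,80,450,230,5,'pics/t5.png')"
```

```text
clock: 1.58
eef_pos: [0.5213, -0.4266, 0.2508]
tcp_rot: [0.0, 0.98, 0.197, 0.001]
contact_force: [-1.2, 0.4, -1.4]
opening: 1.001
t 1.58 pos [ 0.5213 -0.4266  0.2508] F [-1.2  0.4 -1.4] op 1.001 units [-0.266  0.024  1.268] xt [0.922 0.386 0.003] zt [ 2.7e-03  4.0e-04 -1.0e+00]
```

View pics/s5.png

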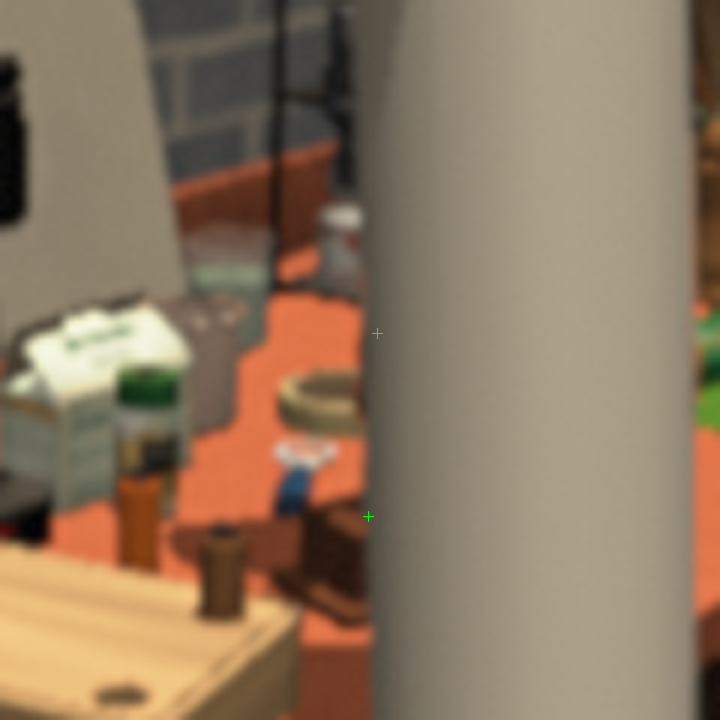

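View pics/t5.png

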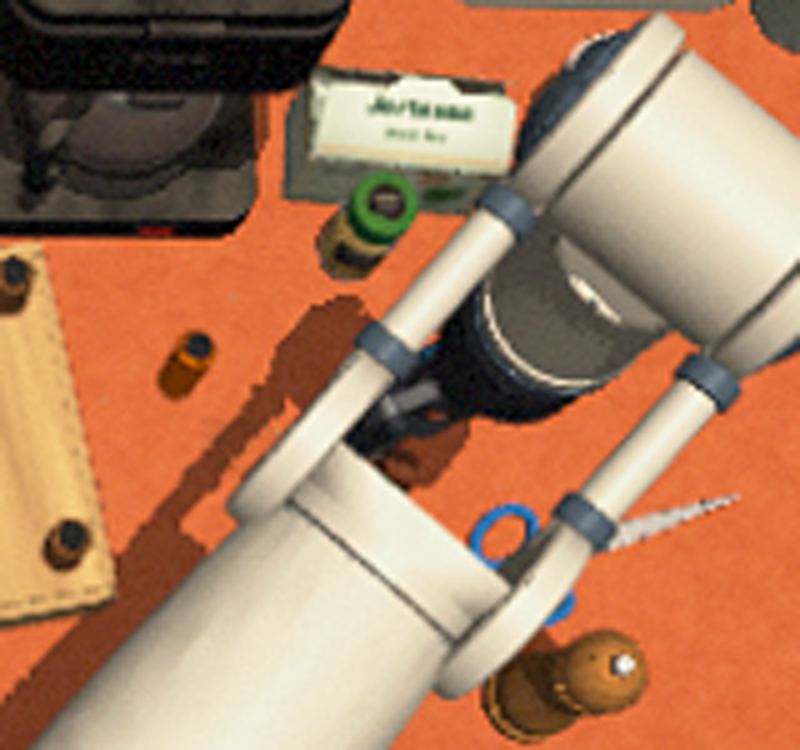

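```bash
python3 -m handwheel '[{"angular":[0,0,0],"xyz":[-0.25,0.02,0.3],"fingers":-1},{"angular":[0,0,0],"xyz":[0,0,0.3],"fingers":-1},{"angular":[0,0,0],"xyz":[0,0,0],"fingers":-1},{"angular":[0,0,0],"xyz":[0,0,0],"fingers":-1}]'
python3 -c "
from h import *
to(.512,-.4316,.133)"
```

```text
clock: 2.02
eef_pos: [0.5089, -0.4362, 0.2375]
tcp_rot: [0.006, 0.981, 0.194, 0.005]
contact_force: [0.2, 0.9, 0.8]
opening: 0.998
t 2.02 pos [ 0.5089 -0.4362  0.2375] F [0.2 0.9 0.8] op 0.998 units [ 0.099 -0.111  2.613] xt [0.925 0.38  0.007] zt [ 0.0112 -0.0101 -0.9999]
```

```bash
cat >> h.py <<'E'
def ang(yawx=None):
    "units to vertical with tool x at world angle yawx"
    s=env.sense();q=s["tcp_rot"];M=R.from_quat([q[1],q[2],q[3],q[0]]).as_matrix()
    a=np.arctan2(M[1,0],M[0,0]) if yawx is None else np.radians(yawx)
    D=np.array([[np.cos(a),np.sin(a),0],[np.sin(a),-np.cos(a),0],[0,0,-1]])
    D=D.T if False else np.c_[[np.cos(a),np.sin(a),0],[np.sin(a),-np.cos(a),0],[0,0,-1]]
    print("ang units",(R.from_matrix(M.T@D).as_rotvec()/(np.pi/2)).round(4),"deg",np.degrees(R.from_matrix(M.T@D).as_rotvec()).round(2))
E
python3 -m handwheel '[{"angular":[0,0,0],"xyz":[0.1,-0.11,0.5],"fingers":-1},{"angular":[0,0,0],"xyz":[0,0,0.5],"fingers":-1},{"angular":[0,0,0],"xyz":[0,0,0],"fingers":-1}]'
python3 -c "
from h import *
to(.512,-.4316,.133);ang()"
```

```text
clock: 2.27
eef_pos: [0.5111, -0.4332, 0.2023]
tcp_rot: [0.009, 0.981, 0.192, 0.007]
contact_force: [-0.5, 0.3, -1.4]
opening: 1.002
t 2.27 pos [ 0.5111 -0.4332  0.2023] F [-0.5  0.3 -1.4] op 1.002 units [ 0.02  -0.064  1.732] xt [0.926 0.377 0.01 ] zt [ 0.0172 -0.0158 -0.9997]
ang units [ 0.0135 -0.0064 -0.0001] deg [ 1.21 -0.57 -0.01]
```

Some orientation drift; correct it here before descending.

```bash
python3 -m handwheel '[{"angular":[0.013,-0.006,0],"xyz":[0.02,-0.04,0],"fingers":-1},{"angular":[0,0,0],"xyz":[0,0,0],"fingers":-1}]'
python3 -c "
from h import *
to(.512,-.4316,.133);ang()"
```

```text
clock: 2.43
eef_pos: [0.5108, -0.4316, 0.2048]
tcp_rot: [0.0, 0.981, 0.192, 0.0]
contact_force: [-0.0, -0.8, -0.0]
opening: 1.004
t 2.43 pos [ 0.5108 -0.4316  0.2048] F [-0.  -0.8 -0. ] op 1.004 units [0.028 0.012 1.794] xt [0.927 0.376 0.   ] zt [ 5.e-04 -1.e-04 -1.e+00]
ang units [ 0.0002 -0.0003 -0.    ] deg [ 0.02 -0.02 -0.  ]
```

```bash
python3 -m handwheel '[{"angular":[0,0,0],"xyz":[0.03,0.01,0.3],"fingers":-1},{"angular":[0,0,0],"xyz":[0,0,0.4],"fingers":-1},{"angular":[0,0,0],"xyz":[0,0,0.4],"fingers":-1},{"angular":[0,0,0],"xyz":[0,0,0.3],"fingers":-1},{"angular":[0,0,0],"xyz":[0,0,0],"fingers":-1}]'
python3 -c "
from h import *
to(.512,-.4316,.133);ang()"
```

```text
clock: 2.85
eef_pos: [0.5147, -0.434, 0.1526]
tcp_rot: [0.004, 0.981, 0.191, 0.003]
contact_force: [0.2, 0.2, -1.1]
opening: 0.999
t 2.85 pos [ 0.5147 -0.434   0.1526] F [ 0.2  0.2 -1.1] op 0.999 units [-0.043 -0.085  0.488] xt [0.927 0.376 0.005] zt [ 0.0084 -0.0073 -0.9999]
ang units [ 0.0063 -0.0032 -0.    ] deg [ 0.57 -0.29 -0.  ]
```

```bash
python3 -m handwheel '[{"angular":[0.006,-0.003,0],"xyz":[-0.04,-0.08,0.3],"fingers":-1},{"angular":[0,0,0],"xyz":[0,0,0.2],"fingers":-1},{"angular":[0,0,0],"xyz":[0,0,0],"fingers":-1}]'
python3 -c "
from h import *
to(.512,-.4316,.133);ang()"
```

```text
clock: 3.1
eef_pos: [0.5122, -0.4318, 0.1318]
tcp_rot: [0.0, 0.982, 0.191, 0.0]
contact_force: [0.2, -0.5, -0.3]
opening: 1.0
t 3.1 pos [ 0.5122 -0.4318  0.1318] F [ 0.2 -0.5 -0.3] op 1.0 units [-0.004 -0.006 -0.03 ] xt [0.927 0.376 0.   ] zt [ 5.e-04 -5.e-04 -1.e+00]
ang units [ 0.0004 -0.0002 -0.    ] deg [ 0.04 -0.02 -0.  ]
```

```bash
python3 -m handwheel '[{"angular":[0,0,0],"xyz":[0,0,0],"fingers":0.4},{"angular":[0,0,0],"xyz":[0,0,0],"fingers":0.4},{"angular":[0,0,0],"xyz":[0,0,0],"fingers":0.4},{"angular":[0,0,0],"xyz":[0,0,0],"fingers":0.4}]'
python3 -c "
from h import *
to(.512,-.4316,.133);ang()"
```

```text
clock: 3.43
eef_pos: [0.5125, -0.432, 0.1328]
tcp_rot: [0.001, 0.982, 0.191, 0.001]
contact_force: [0.5, -0.5, 0.9]
opening: 0.455
t 3.43 pos [ 0.5125 -0.432   0.1328] F [ 0.5 -0.5  0.9] op 0.455 units [-0.008 -0.013 -0.005] xt [0.927 0.376 0.001] zt [ 0.0014 -0.0013 -1.    ]
ang units [ 0.0011 -0.0005 -0.    ] deg [ 0.1  -0.04 -0.  ]
```

```bash
python3 -m handwheel '[{"angular":[0.001,0,0],"xyz":[-0.01,-0.01,0],"fingers":0.5},{"angular":[0,0,0],"xyz":[0,0,0],"fingers":0.5},{"angular":[0,0,0],"xyz":[0,0,0],"fingers":0.5}]'
python3 -m handwheel '[{"angular":[0,0,0],"xyz":[0,0,0],"fingers":0.7}]'
python3 -m handwheel '[{"angular":[0,0,0],"xyz":[0,0,0],"fingers":1},{"angular":[0,0,0],"xyz":[0,0,0],"fingers":1}]'
python3 -c "
from h import *
to(.512,-.4316,.133);ang()"
```

```text
clock: 3.68
eef_pos: [0.5123, -0.4321, 0.1342]
tcp_rot: [0.001, 0.982, 0.191, 0.001]
contact_force: [-0.4, 0.2, -1.1]
opening: 0.249
clock: 3.77
eef_pos: [0.5123, -0.4321, 0.1344]
tcp_rot: [0.001, 0.982, 0.191, 0.001]
contact_force: [0.3, 0.0, 0.3]
opening: 0.243
clock: 3.93
eef_pos: [0.5123, -0.4321, 0.1344]
tcp_rot: [0.001, 0.982, 0.191, 0.001]
contact_force: [0.2, 0.7, 0.1]
opening: 0.241
t 3.93 pos [ 0.5123 -0.4321  0.1344] F [0.2 0.7 0.1] op 0.241 units [-0.002 -0.015  0.035] xt [0.927 0.376 0.002] zt [ 0.0025 -0.0013 -1.    ]
ang units [ 0.0013 -0.0012 -0.    ] deg [ 0.12 -0.1  -0.  ]
```

```bash
python3 -m handwheel '[{"angular":[0,0,0],"xyz":[0,0,-0.3],"fingers":1},{"angular":[0,0,0],"xyz":[0,0,-0.3],"fingers":1},{"angular":[0,0,0],"xyz":[0,0,0],"fingers":1}]'
python3 -c "
from h import *
to(.5123,-.4321,.25);ang()"
```

```text
clock: 4.18
eef_pos: [0.5123, -0.4323, 0.1597]
tcp_rot: [0.001, 0.982, 0.191, 0.001]
contact_force: [-0.3, -0.6, -0.9]
opening: 0.245
t 4.18 pos [ 0.5123 -0.4323  0.1597] F [-0.3 -0.6 -0.9] op 0.245 units [ 7.000e-03 -1.000e-03 -2.258e+00] xt [0.927 0.376 0.002] zt [ 0.0022 -0.0014 -1.    ]
ang units [ 0.0013 -0.001  -0.    ] deg [ 0.12 -0.09 -0.  ]
```

```bash
python3 -m handwheel '[{"angular":[0.001,-0.001,0],"xyz":[0,0,-0.4],"fingers":1},{"angular":[0,0,0],"xyz":[0,0,-0.5],"fingers":1},{"angular":[0,0,0],"xyz":[0,0,-0.7],"fingers":1},{"angular":[0,0,0],"xyz":[0,0,-0.7],"fingers":1},{"angular":[0,0,0],"xyz":[0,0,-0.3],"fingers":1},{"angular":[0,0,0],"xyz":[0,0,0],"fingers":1}]'
python3 -c "
from h import *
to(.463,-.1375,.27);ang()"
```

```text
clock: 4.68
eef_pos: [0.5117, -0.4316, 0.2711]
tcp_rot: [0.0, 0.982, 0.191, 0.0]
contact_force: [0.0, -0.4, 0.2]
opening: 0.246
t 4.68 pos [ 0.5117 -0.4316  0.2711] F [ 0.  -0.4  0.2] op 0.246 units [ 1.635 -7.271  0.021] xt [0.927 0.376 0.   ] zt [ 6.e-04 -6.e-04 -1.e+00]
ang units [ 0.0005 -0.0002 -0.    ] deg [ 0.04 -0.02 -0.  ]
```

```bash
python3 -m handwheel '[{"angular":[0,0,0],"xyz":[0.1,-0.4,0],"fingers":1},{"angular":[0,0,0],"xyz":[0.2,-0.9,0],"fingers":1},{"angular":[0,0,0],"xyz":[0.2,-0.9,0],"fingers":1},{"angular":[0,0,0],"xyz":[0.2,-0.9,0],"fingers":1},{"angular":[0,0,0],"xyz":[0.2,-0.9,0],"fingers":1},{"angular":[0,0,0],"xyz":[0.2,-0.9,0],"fingers":1},{"angular":[0,0,0],"xyz":[0.2,-0.9,0],"fingers":1},{"angular":[0,0,0],"xyz":[0.1,-0.5,0],"fingers":1},{"angular":[0,0,0],"xyz":[0,0,0],"fingers":1}]'
python3 -c "
from h import *
to(.463,-.1375,.25);ang()"
```

```text
clock: 5.43
eef_pos: [0.4648, -0.1678, 0.2647]
tcp_rot: [-0.001, 0.982, 0.189, -0.001]
contact_force: [-0.0, -0.9, -1.1]
opening: 0.241
t 5.43 pos [ 0.4648 -0.1678  0.2647] F [-0.  -0.9 -1.1] op 0.241 units [ 0.24  -0.719  0.37 ] xt [ 0.928  0.371 -0.001] zt [-0.0021  0.0021 -1.    ]
ang units [-0.0017  0.0007 -0.    ] deg [-0.15  0.07 -0.  ]
```

```bash
python3 -m handwheel '[{"angular":[0,0,0],"xyz":[0.2,-0.4,0],"fingers":1},{"angular":[0,0,0],"xyz":[0.05,-0.3,0],"fingers":1},{"angular":[0,0,0],"xyz":[0,0,0],"fingers":1}]'
python3 -c "
from h import *
to(.463,-.1375,.20);ang()
s=env.get_image('scene');crop(s,220,80,340,220,5,'pics/s6.png')
t=env.get_image('top');crop(t,230,110,330,230,6,'pics/t6.png')"
```

```text
clock: 5.68
eef_pos: [0.4628, -0.1364, 0.2636]
tcp_rot: [-0.001, 0.982, 0.19, -0.001]
contact_force: [0.6, -0.2, -0.6]
opening: 0.246
t 5.68 pos [ 0.4628 -0.1364  0.2636] F [ 0.6 -0.2 -0.6] op 0.246 units [-0.002  0.031  1.59 ] xt [ 0.928  0.373 -0.002] zt [-0.0029  0.0015 -1.    ]
ang units [-0.0016  0.0013 -0.    ] deg [-0.14  0.12 -0.  ]
```

View pics/s6.png

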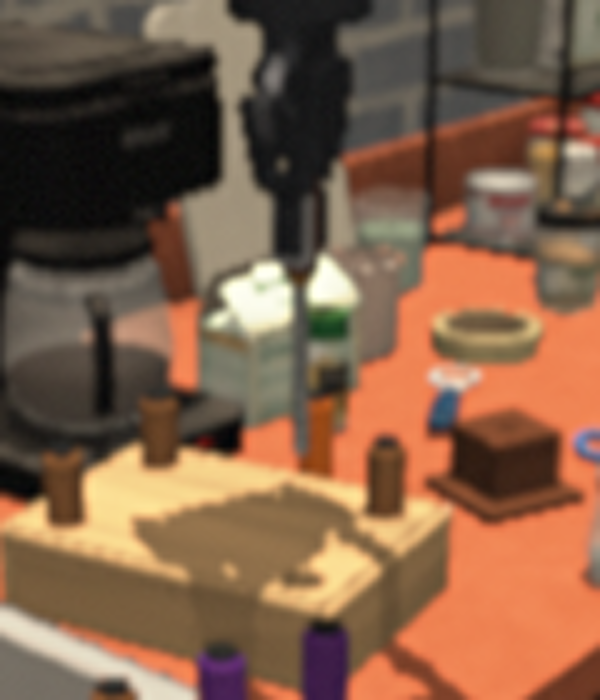

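View pics/t6.png

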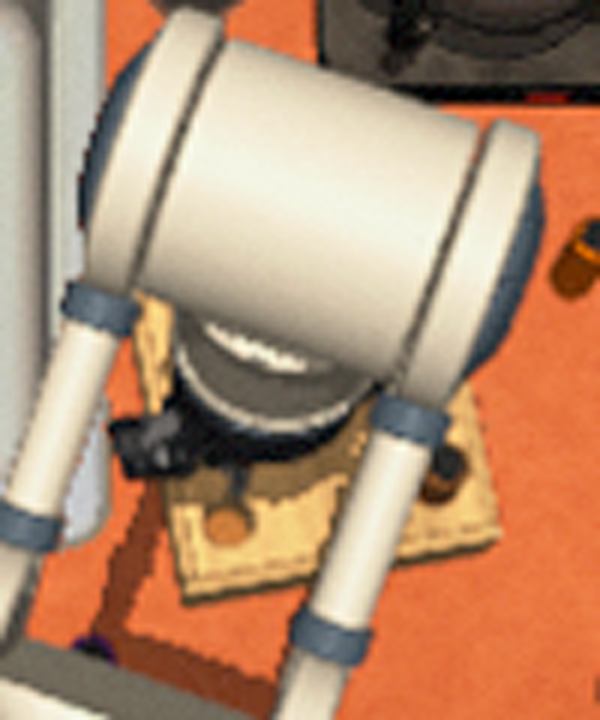

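```bash
python3 -c "
from h import *
to(.463,-.1375,.20);ang()
s=env.get_image('scene');t=env.get_image('top')
p=np.array(env.sense()['eef_pos'])-[0,0,.1244]
print('pred',proj(s,[p,[.463,-.1375,.06]]),'obs tip',(220+301/5-.5,80+455/5-.5),'bore obs',(220+301/5-.5,80+578/5-.5), 'top tip',proj(t,[p]),'obs',(230+240/6-.5,110+495/6-.5))
"
```

```text
t 5.78 pos [ 0.463  -0.1379  0.2634] F [-0.3 -0.5 -1.3] op 0.242 units [ 0.007 -0.007  1.585] xt [ 0.928  0.372 -0.003] zt [-3.1e-03  8.0e-04 -1.0e+00]
ang units [-0.0012  0.0016 -0.    ] deg [-0.11  0.15 -0.  ]
pred [[279.85878076 170.83464089]
 [279.65317322 195.84882803]] obs tip (279.7, 170.5) bore obs (279.7, 195.1) top tip [[269.16880376 191.50522479]] obs (269.5, 192.0)
```

```bash
python3 -m handwheel '[{"angular":[-0.0015,0.001,0],"xyz":[0,0.02,0.4],"fingers":1},{"angular":[0,0,0],"xyz":[0,0,0.6],"fingers":1},{"angular":[0,0,0],"xyz":[0,0,0.3],"fingers":1},{"angular":[0,0,0],"xyz":[0,0,0],"fingers":1}]'
python3 -c "
from h import *
to(.463,-.1375,.19);ang()
s=env.get_image('scene');t=env.get_image('top')
p=np.array(env.sense()['eef_pos'])-[0,0,.1244]
crop(s,240,130,320,220,8,'pics/s7.png',proj(s,[p,[.463,-.1375,.06]]));crop(t,250,170,300,220,12,'pics/t7.png',proj(t,[p,[.463,-.1375,.06]]))"
```

```text
clock: 6.22
eef_pos: [0.464, -0.1433, 0.2105]
tcp_rot: [0.002, 0.982, 0.186, 0.0]
contact_force: [0.9, 0.3, -0.6]
opening: 0.243
t 6.22 pos [ 0.464  -0.1433  0.2105] F [ 0.9  0.3 -0.6] op 0.243 units [ 0.029 -0.146  0.512] xt [0.931 0.366 0.   ] zt [ 0.0012 -0.0028 -1.    ]
ang units [ 0.002 -0.    -0.   ] deg [ 0.18 -0.   -0.  ]
```

View pics/s7.png

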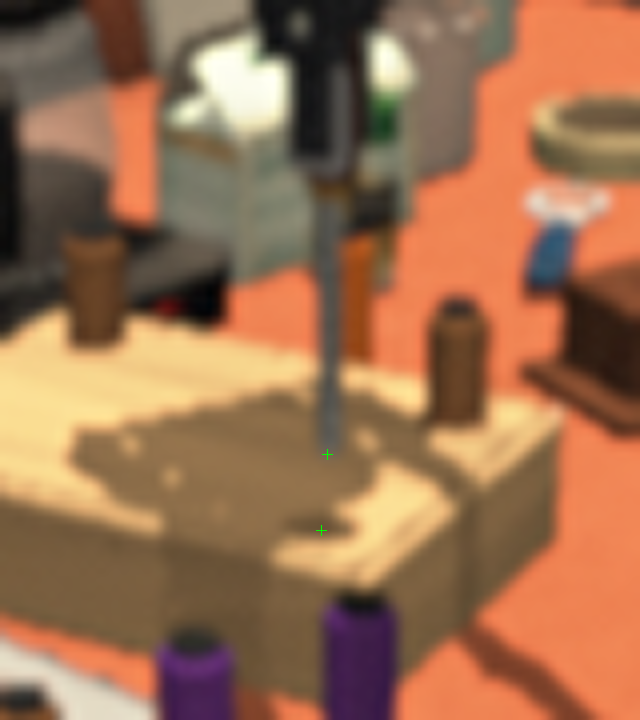

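View pics/t7.png

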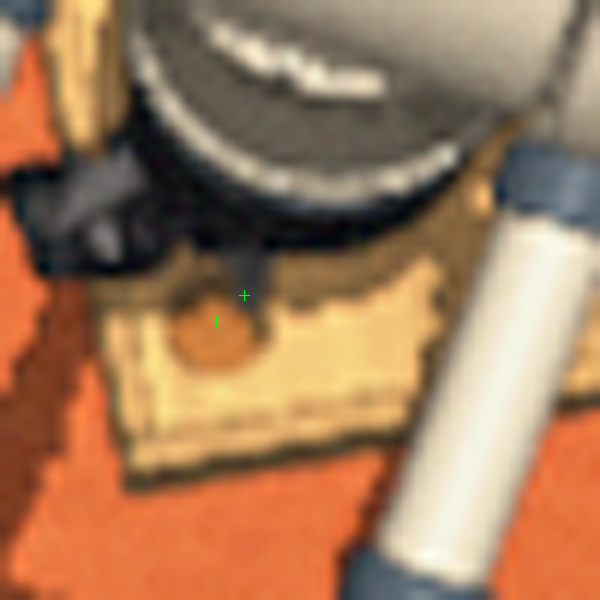

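```bash
python3 -m handwheel '[{"angular":[0.002,0,0],"xyz":[0.03,-0.14,0],"fingers":1},{"angular":[0,0,0],"xyz":[0,0,0],"fingers":1}]'
python3 -c "
from h import *
to(.463,-.1375,.190);ang()"
```

```text
clock: 6.48
eef_pos: [0.464, -0.1379, 0.2149]
tcp_rot: [0.001, 0.983, 0.186, 0.002]
contact_force: [0.3, 0.2, -0.8]
opening: 0.236
t 6.48 pos [ 0.464  -0.1379  0.2149] F [ 0.3  0.2 -0.8] op 0.236 units [-0.023 -0.021  0.622] xt [0.931 0.365 0.004] zt [ 0.0044 -0.0012 -1.    ]
ang units [ 0.0017 -0.0023 -0.    ] deg [ 0.15 -0.21 -0.  ]
```

```bash
python3 -m handwheel '[{"angular":[0.001,-0.002,0],"xyz":[-0.02,-0.02,0.3],"fingers":1},{"angular":[0,0,0],"xyz":[0,-0.01,0.3],"fingers":1},{"angular":[0,0,0],"xyz":[0,-0.01,0.3],"fingers":1}]'
python3 -c "
from h import *
to(.463,-.1375,.180);ang()"
```

```text
clock: 6.73
eef_pos: [0.465, -0.1372, 0.1822]
tcp_rot: [0.003, 0.982, 0.186, 0.005]
contact_force: [0.4, 0.3, -0.2]
opening: 0.243
t 6.73 pos [ 0.465  -0.1372  0.1822] F [ 0.4  0.3 -0.2] op 0.243 units [-0.05  -0.011  0.054] xt [0.931 0.366 0.008] zt [ 0.01   -0.0044 -0.9999]
ang units [ 0.0049 -0.0049 -0.    ] deg [ 0.44 -0.44 -0.  ]
```

```bash
python3 -m handwheel '[{"angular":[0.005,-0.005,0],"xyz":[-0.05,-0.01,0.15],"fingers":1},{"angular":[0,0,0],"xyz":[0,0,0.15],"fingers":1},{"angular":[0,0,0],"xyz":[0,0,0.0],"fingers":1}]'
python3 -c "
from h import *
to(.463,-.1375,.1635);ang()"
```

```text
clock: 6.98
eef_pos: [0.4611, -0.1367, 0.164]
tcp_rot: [-0.002, 0.982, 0.187, -0.003]
contact_force: [0.9, 0.1, -1.5]
opening: 0.242
t 6.98 pos [ 0.4611 -0.1367  0.164 ] F [ 0.9  0.1 -1.5] op 0.242 units [0.036 0.035 0.011] xt [ 0.93   0.366 -0.006] zt [-0.0074  0.0027 -1.    ]
ang units [-0.0034  0.0037 -0.    ] deg [-0.3   0.34 -0.  ]
```

```bash
python3 -m handwheel '[{"angular":[-0.002,0.002,0],"xyz":[0.02,0.02,0.02],"fingers":1},{"angular":[0,0,0],"xyz":[0,0,0.02],"fingers":1}]'
python3 -m handwheel '[{"angular":[0,0,0],"xyz":[0,0,0.02],"fingers":1},{"angular":[0,0,0],"xyz":[0,0,0.02],"fingers":1}]'
python3 -m handwheel '[{"angular":[0,0,0],"xyz":[0,0,0.02],"fingers":1},{"angular":[0,0,0],"xyz":[0,0,0.02],"fingers":1}]'
python3 -c "
from h import *
to(.463,-.1375,.1635);ang()"
```

```text
clock: 7.15
eef_pos: [0.462, -0.1372, 0.1614]
tcp_rot: [-0.001, 0.982, 0.186, -0.002]
contact_force: [0.8, -0.7, -0.7]
opening: 0.243
clock: 7.32
eef_pos: [0.4622, -0.1373, 0.1602]
tcp_rot: [-0.001, 0.982, 0.186, -0.002]
contact_force: [0.4, 1.0, 0.2]
opening: 0.239
clock: 7.48
eef_pos: [0.4625, -0.1374, 0.1593]
tcp_rot: [-0.0, 0.982, 0.186, -0.001]
contact_force: [0.3, -0.0, -1.0]
opening: 0.241
t 7.48 pos [ 0.4625 -0.1374  0.1593] F [ 0.3 -0.  -1. ] op 0.241 units [ 0.01   0.006 -0.106] xt [ 0.931  0.366 -0.002] zt [-2.2e-03  5.0e-04 -1.0e+00]
ang units [-0.0008  0.0012 -0.    ] deg [-0.07  0.1  -0.  ]
```

```bash
python3 -m handwheel '[{"angular":[0,0,0],"xyz":[0.01,0,0.03],"fingers":1},{"angular":[0,0,0],"xyz":[0,0,0.03],"fingers":1}]'
python3 -m handwheel '[{"angular":[0,0,0],"xyz":[0,0,0.03],"fingers":1},{"angular":[0,0,0],"xyz":[0,0,0.03],"fingers":1},{"angular":[0,0,0],"xyz":[0,0,0.03],"fingers":1}]'
python3 -m handwheel '[{"angular":[0,0,0],"xyz":[0,0,0.03],"fingers":1},{"angular":[0,0,0],"xyz":[0,0,0.03],"fingers":1}]'
```

```text
clock: 7.65
eef_pos: [0.4632, -0.1374, 0.1573]
tcp_rot: [-0.0, 0.982, 0.186, -0.0]
contact_force: [-0.6, 0.1, -1.8]
opening: 0.245
clock: 7.9
eef_pos: [0.4633, -0.1374, 0.1535]
tcp_rot: [-0.0, 0.982, 0.186, -0.0]
contact_force: [0.5, -0.5, -1.2]
opening: 0.242
clock: 8.07
eef_pos: [0.4633, -0.1374, 0.1508]
tcp_rot: [-0.0, 0.982, 0.186, -0.0]
contact_force: [-0.0, -0.3, -0.5]
opening: 0.243
```

```bash
for i in 1; do :; done; python3 -m handwheel '[{"angular":[0,0,0],"xyz":[0,0,0.015],"fingers":1},{"angular":[0,0,0],"xyz":[0,0,0.015],"fingers":1}]'
python3 -m handwheel '[{"angular":[0,0,0],"xyz":[0,0,0.015],"fingers":1},{"angular":[0,0,0],"xyz":[0,0,0.015],"fingers":1}]'
python3 -m handwheel '[{"angular":[0,0,0],"xyz":[0,0,0.015],"fingers":1},{"angular":[0,0,0],"xyz":[0,0,0.015],"fingers":1}]'
```

```text
clock: 8.23
eef_pos: [0.4632, -0.1373, 0.1492]
tcp_rot: [-0.0, 0.982, 0.186, -0.001]
contact_force: [0.1, -1.5, -0.2]
opening: 0.24
clock: 8.4
eef_pos: [0.4631, -0.1374, 0.1478]
tcp_rot: [-0.0, 0.982, 0.186, -0.001]
contact_force: [-0.1, -0.3, -1.0]
opening: 0.241
clock: 8.57
eef_pos: [0.4632, -0.1374, 0.1465]
tcp_rot: [-0.0, 0.982, 0.186, -0.001]
contact_force: [0.5, 0.9, -0.5]
opening: 0.241
```

```bash
python3 -m handwheel '[{"angular":[0,0,0],"xyz":[0,0,0.03],"fingers":1},{"angular":[0,0,0],"xyz":[0,0,0.03],"fingers":1}]'
python3 -m handwheel '[{"angular":[0,0,0],"xyz":[0,0,0.03],"fingers":1},{"angular":[0,0,0],"xyz":[0,0,0.02],"fingers":1}]'
python3 -m handwheel '[{"angular":[0,0,0],"xyz":[0,0,0.015],"fingers":1},{"angular":[0,0,0],"xyz":[0,0,0.015],"fingers":1}]'
```

```text
clock: 8.73
eef_pos: [0.4632, -0.1374, 0.1441]
tcp_rot: [-0.0, 0.982, 0.186, -0.0]
contact_force: [-0.6, -0.6, -2.0]
opening: 0.236
clock: 8.9
eef_pos: [0.4632, -0.1374, 0.1418]
tcp_rot: [-0.0, 0.982, 0.186, -0.0]
contact_force: [-0.2, 0.4, -1.0]
opening: 0.242
clock: 9.07
eef_pos: [0.4632, -0.1374, 0.1403]
tcp_rot: [-0.0, 0.982, 0.186, -0.001]
contact_force: [0.1, -0.3, -1.1]
opening: 0.244
```

```bash
python3 -m handwheel '[{"angular":[0,0,0],"xyz":[0,0,0.012],"fingers":1}]'
python3 -m handwheel '[{"angular":[0,0,0],"xyz":[0,0,0.012],"fingers":1}]'
python3 -m handwheel '[{"angular":[0,0,0],"xyz":[0,0,0.012],"fingers":1}]'
```

```text
clock: 9.15
eef_pos: [0.4632, -0.1374, 0.1398]
tcp_rot: [-0.0, 0.982, 0.186, -0.001]
contact_force: [-0.4, -0.1, -0.3]
opening: 0.242
clock: 9.23
eef_pos: [0.4631, -0.1373, 0.1392]
tcp_rot: [-0.0, 0.982, 0.186, -0.001]
contact_force: [0.4, -0.0, -1.8]
opening: 0.238
clock: 9.32
eef_pos: [0.4631, -0.1374, 0.1387]
tcp_rot: [-0.0, 0.982, 0.186, -0.001]
contact_force: [-0.3, -0.7, -1.0]
opening: 0.242
```

```bash
python3 -m handwheel '[{"angular":[0,0,0],"xyz":[0,0,0.012],"fingers":1}]'
```

```text
clock: 9.4
eef_pos: [0.4632, -0.1373, 0.1382]
tcp_rot: [-0.0, 0.982, 0.186, -0.001]
contact_force: [1.1, -0.5, -0.1]
opening: 0.24
```

```bash
python3 -m handwheel '[{"angular":[0,0,0],"xyz":[0,0,0.012],"fingers":1}]'
python3 -m handwheel '[{"angular":[0,0,0],"xyz":[0,0,0.012],"fingers":1}]'
```

```text
clock: 9.48
eef_pos: [0.4632, -0.1374, 0.1378]
tcp_rot: [-0.0, 0.982, 0.186, -0.0]
contact_force: [-0.1, 0.4, 2.8]
opening: 0.241
clock: 9.57
eef_pos: [0.4633, -0.1374, 0.1378]
tcp_rot: [-0.0, 0.982, 0.186, -0.0]
contact_force: [-1.5, 0.9, 3.9]
opening: 0.238
```

```bash
python3 -m handwheel '[{"angular":[0,0,0],"xyz":[0,0,0.018],"fingers":1}]'
```

```text
clock: 9.65
eef_pos: [0.4635, -0.1374, 0.1378]
tcp_rot: [0.0, 0.982, 0.186, 0.0]
contact_force: [-1.7, 0.5, 4.7]
opening: 0.241
```

Stump felt at about 46 mm depth, so the 96 mm foot is needed. Withdrawing.

```bash
python3 -m handwheel '[{"angular":[0,0,0],"xyz":[0,0,-0.2],"fingers":1},{"angular":[0,0,0],"xyz":[0,0,-0.4],"fingers":1},{"angular":[0,0,0],"xyz":[0,0,-0.4],"fingers":1},{"angular":[0,0,0],"xyz":[0,0,-0.4],"fingers":1},{"angular":[0,0,0],"xyz":[0,0,-0.6],"fingers":1},{"angular":[0,0,0],"xyz":[0,0,-0.7],"fingers":1},{"angular":[0,0,0],"xyz":[0,0,-0.7],"fingers":1},{"angular":[0,0,0],"xyz":[0,0,-0.4],"fingers":1},{"angular":[0,0,0],"xyz":[0,0,0],"fingers":1}]'
python3 -c "
from h import *
to(.5123,-.4321,.27);ang()"
```

```text
clock: 10.4
eef_pos: [0.4621, -0.1371, 0.2962]
tcp_rot: [-0.001, 0.982, 0.186, -0.002]
contact_force: [0.2, -0.2, -0.9]
opening: 0.237
t 10.4 pos [ 0.4621 -0.1371  0.2962] F [ 0.2 -0.2 -0.9] op 0.237 units [-1.53   7.325  0.642] xt [ 0.931  0.366 -0.004] zt [-0.0043  0.001  -1.    ]
ang units [-0.0016  0.0023 -0.    ] deg [-0.14  0.21 -0.  ]
```

```bash
python3 -m handwheel '[{"angular":[0,0,0],"xyz":[-0.1,0.4,0],"fingers":1},{"angular":[0,0,0],"xyz":[-0.2,0.9,0],"fingers":1},{"angular":[0,0,0],"xyz":[-0.2,0.9,0],"fingers":1},{"angular":[0,0,0],"xyz":[-0.2,0.9,0],"fingers":1},{"angular":[0,0,0],"xyz":[-0.2,0.9,0],"fingers":1},{"angular":[0,0,0],"xyz":[-0.2,0.9,0],"fingers":1},{"angular":[0,0,0],"xyz":[-0.2,0.9,0],"fingers":1},{"angular":[0,0,0],"xyz":[-0.2,0.9,0],"fingers":1},{"angular":[0,0,0],"xyz":[-0.05,0.3,0],"fingers":1},{"angular":[0,0,0],"xyz":[0,0,0],"fingers":1}]'
python3 -c "
from h import *
to(.5123,-.4321,.21);ang()"
```

```text
clock: 11.23
eef_pos: [0.5091, -0.4317, 0.286]
tcp_rot: [-0.004, 0.982, 0.189, -0.003]
contact_force: [1.5, 0.6, -0.2]
opening: 0.242
t 11.23 pos [ 0.5091 -0.4317  0.286 ] F [ 1.5  0.6 -0.2] op 0.242 units [0.078 0.058 1.9  ] xt [ 0.928  0.372 -0.004] zt [-0.007   0.0073 -0.9999]
ang units [-0.006   0.0024 -0.    ] deg [-0.54  0.22 -0.  ]
```

```bash
python3 -m handwheel '[{"angular":[-0.005,0.002,0],"xyz":[0.07,0.05,0.3],"fingers":1},{"angular":[0,0,0],"xyz":[0,0,0.5],"fingers":1},{"angular":[0,0,0],"xyz":[0,0,0.5],"fingers":1},{"angular":[0,0,0],"xyz":[0,0,0.4],"fingers":1},{"angular":[0,0,0],"xyz":[0,0,0],"fingers":1}]'
python3 -c "
from h import *
to(.5123,-.4321,.195);ang()"
```

```text
clock: 11.65
eef_pos: [0.5115, -0.4305, 0.2102]
tcp_rot: [-0.003, 0.982, 0.189, -0.002]
contact_force: [-0.4, 1.1, -1.5]
opening: 0.244
t 11.65 pos [ 0.5115 -0.4305  0.2102] F [-0.4  1.1 -1.5] op 0.244 units [0.005 0.046 0.38 ] xt [ 0.929  0.37  -0.002] zt [-0.0049  0.0056 -1.    ]
ang units [-0.0045  0.0016 -0.    ] deg [-0.4   0.14 -0.  ]
```

```bash
python3 -m handwheel '[{"angular":[-0.004,0.001,0],"xyz":[0,0.04,0.15],"fingers":1},{"angular":[0,0,0],"xyz":[0,0,0.1],"fingers":1},{"angular":[0,0,0],"xyz":[0,0,0],"fingers":1},{"angular":[0,0,0],"xyz":[0,0,0],"fingers":1}]'
python3 -c "
from h import *
to(.5123,-.4321,.19);ang()"
```

```text
clock: 11.98
eef_pos: [0.5122, -0.4296, 0.2002]
tcp_rot: [-0.0, 0.982, 0.19, -0.0]
contact_force: [-0.6, 0.9, -0.7]
opening: 0.237
t 11.98 pos [ 0.5122 -0.4296  0.2002] F [-0.6  0.9 -0.7] op 0.237 units [-0.022  0.059  0.255] xt [ 0.928  0.372 -0.001] zt [-1.1e-03  6.0e-04 -1.0e+00]
ang units [-0.0006  0.0005 -0.    ] deg [-0.05  0.04 -0.  ]
```

```bash
python3 -m handwheel '[{"angular":[0,0,0],"xyz":[-0.02,0.06,0.03],"fingers":1},{"angular":[0,0,0],"xyz":[0,0,0],"fingers":1}]'
python3 -c "
from h import *
to(.5123,-.4321,.19);ang()"
```

```text
clock: 12.15
eef_pos: [0.5129, -0.4324, 0.2011]
tcp_rot: [0.001, 0.982, 0.19, 0.0]
contact_force: [-1.3, 0.0, -0.5]
opening: 0.244
t 12.15 pos [ 0.5129 -0.4324  0.2011] F [-1.3  0.  -0.5] op 0.244 units [-0.012 -0.013  0.277] xt [0.928 0.373 0.001] zt [ 0.0012 -0.0016 -1.    ]
ang units [ 0.0012 -0.0004 -0.    ] deg [ 0.11 -0.03 -0.  ]
```

```bash
python3 -m handwheel '[{"angular":[0.001,0,0],"xyz":[-0.01,-0.01,0.1],"fingers":1},{"angular":[0,0,0],"xyz":[0,0,0.1],"fingers":1},{"angular":[0,0,0],"xyz":[0,0,0.1],"fingers":1},{"angular":[0,0,0],"xyz":[0,0,0.1],"fingers":1},{"angular":[0,0,0],"xyz":[0,0,0.05],"fingers":1}]'
python3 -c "
from h import *
to(.5123,-.4321,.17);ang()"
```

```text
clock: 12.57
eef_pos: [0.513, -0.4332, 0.1842]
tcp_rot: [0.002, 0.982, 0.19, 0.002]
contact_force: [1.2, 0.9, -1.3]
opening: 0.245
t 12.57 pos [ 0.513  -0.4332  0.1842] F [ 1.2  0.9 -1.3] op 0.245 units [-0.007 -0.034  0.355] xt [0.928 0.372 0.003] zt [ 0.004  -0.0031 -1.    ]
ang units [ 0.0028 -0.0016 -0.    ] deg [ 0.25 -0.14 -0.  ]
```

```bash
python3 -m handwheel '[{"angular":[0.002,-0.001,0],"xyz":[-0.01,-0.03,0.08],"fingers":1},{"angular":[0,0,0],"xyz":[0,0,0.08],"fingers":1},{"angular":[0,0,0],"xyz":[0,0,0.08],"fingers":1}]'
python3 -c "
from h import *
to(.5123,-.4321,.17);ang()"
```

```text
clock: 12.82
eef_pos: [0.512, -0.4321, 0.1732]
tcp_rot: [0.0, 0.982, 0.19, 0.0]
contact_force: [0.2, 0.1, -0.7]
opening: 0.24
t 12.82 pos [ 0.512  -0.4321  0.1732] F [ 0.2  0.1 -0.7] op 0.24 units [0.008 0.003 0.08 ] xt [0.928 0.372 0.   ] zt [ 5.e-04  0.e+00 -1.e+00]
ang units [ 0.0001 -0.0003 -0.    ] deg [ 0.01 -0.03 -0.  ]
```

In the socket, no force. Continue down.

```bash
python3 -m handwheel '[{"angular":[0,0,0],"xyz":[0.005,0,0.08],"fingers":1},{"angular":[0,0,0],"xyz":[0,0,0.08],"fingers":1},{"angular":[0,0,0],"xyz":[0,0,0.08],"fingers":1},{"angular":[0,0,0],"xyz":[0,0,0.08],"fingers":1}]'
python3 -c "
from h import *
to(.5123,-.4321,.138);ang()"
```

```text
clock: 13.15
eef_pos: [0.5121, -0.4319, 0.1586]
tcp_rot: [-0.0, 0.982, 0.19, 0.0]
contact_force: [-0.2, -0.2, -0.5]
opening: 0.239
t 13.15 pos [ 0.5121 -0.4319  0.1586] F [-0.2 -0.2 -0.5] op 0.239 units [0.002 0.008 0.516] xt [0.928 0.372 0.   ] zt [ 1.e-04  5.e-04 -1.e+00]
ang units [-0.0003 -0.0002  0.    ] deg [-0.02 -0.02  0.  ]
```

```bash
python3 -m handwheel '[{"angular":[0,0,0],"xyz":[0,0.005,0.08],"fingers":1},{"angular":[0,0,0],"xyz":[0,0,0.08],"fingers":1},{"angular":[0,0,0],"xyz":[0,0,0.08],"fingers":1},{"angular":[0,0,0],"xyz":[0,0,0.08],"fingers":1},{"angular":[0,0,0],"xyz":[0,0,0.08],"fingers":1}]'
python3 -m handwheel '[{"angular":[0,0,0],"xyz":[0,0,0.06],"fingers":1},{"angular":[0,0,0],"xyz":[0,0,0.02],"fingers":1}]'
python3 -c "
from h import *
to(.5123,-.4321,.1344);ang()"
```

```text
clock: 13.57
eef_pos: [0.5122, -0.4321, 0.1408]
tcp_rot: [-0.0, 0.982, 0.19, 0.0]
contact_force: [0.6, -0.7, -1.3]
opening: 0.237
clock: 13.73
eef_pos: [0.512, -0.4319, 0.1364]
tcp_rot: [-0.001, 0.982, 0.19, -0.0]
contact_force: [0.9, -0.1, -0.9]
opening: 0.24
t 13.73 pos [ 0.512  -0.4319  0.1364] F [ 0.9 -0.1 -0.9] op 0.24 units [0.005 0.008 0.05 ] xt [ 0.928  0.372 -0.   ] zt [-7.0e-04  1.1e-03 -1.0e+00]
ang units [-0.0008  0.0001 -0.    ] deg [-0.08  0.01 -0.  ]
```

```bash
python3 -m handwheel '[{"angular":[0,0,0],"xyz":[0,0.005,0.02],"fingers":1},{"angular":[0,0,0],"xyz":[0,0,0.015],"fingers":1}]'
python3 -m handwheel '[{"angular":[0,0,0],"xyz":[0,0,0.012],"fingers":1}]'
python3 -m handwheel '[{"angular":[0,0,0],"xyz":[0,0,0.01],"fingers":1}]'
```

```text
clock: 13.9
eef_pos: [0.5121, -0.4321, 0.1347]
tcp_rot: [-0.001, 0.982, 0.19, -0.0]
contact_force: [-0.4, -1.1, -1.2]
opening: 0.242
clock: 13.98
eef_pos: [0.5121, -0.4321, 0.1343]
tcp_rot: [-0.001, 0.982, 0.19, -0.0]
contact_force: [-0.2, -0.0, 0.3]
opening: 0.239
clock: 14.07
eef_pos: [0.5121, -0.4321, 0.134]
tcp_rot: [-0.001, 0.982, 0.19, -0.0]
contact_force: [0.8, -0.6, -0.6]
opening: 0.241
```

```bash
python3 -m handwheel '[{"angular":[0,0,0],"xyz":[0,0,0.008],"fingers":1}]'
python3 -m handwheel '[{"angular":[0,0,0],"xyz":[0,0,0],"fingers":0.3},{"angular":[0,0,0],"xyz":[0,0,0],"fingers":0},{"angular":[0,0,0],"xyz":[0,0,0],"fingers":-0.5},{"angular":[0,0,0],"xyz":[0,0,0],"fingers":-0.5},{"angular":[0,0,0],"xyz":[0,0,0],"fingers":-0.5}]'
python3 -c "
from h import *
to(.5123,-.4321,.25);ang()"
```

```text
clock: 14.15
eef_pos: [0.5122, -0.4322, 0.1339]
tcp_rot: [-0.0, 0.982, 0.19, -0.0]
contact_force: [-0.8, 1.0, -0.4]
opening: 0.242
clock: 14.57
eef_pos: [0.5126, -0.4325, 0.1352]
tcp_rot: [0.0, 0.982, 0.19, 0.001]
contact_force: [0.3, 0.1, 0.3]
opening: 0.754
t 14.57 pos [ 0.5126 -0.4325  0.1352] F [0.3 0.1 0.3] op 0.754 units [ 0.    -0.008 -2.871] xt [0.928 0.372 0.001] zt [ 1.3e-03 -7.0e-04 -1.0e+00]
ang units [ 0.0007 -0.0006 -0.    ] deg [ 0.06 -0.05 -0.  ]
```

```bash
python3 -m handwheel '[{"angular":[0,0,0],"xyz":[0,0,-0.3],"fingers":-0.5},{"angular":[0,0,0],"xyz":[0,0,-0.5],"fingers":-0.5},{"angular":[0,0,0],"xyz":[0,0,-0.7],"fingers":-0.5},{"angular":[0,0,0],"xyz":[0,0,-0.9],"fingers":-0.5},{"angular":[0,0,0],"xyz":[0,0,-0.9],"fingers":-0.5},{"angular":[0,0,0],"xyz":[0,0,-0.3],"fingers":-0.5}]'
python3 -c "
from h import *
to(.4298,.2862,.27);ang(90)"
```

```text
clock: 15.07
eef_pos: [0.5105, -0.4307, 0.2818]
tcp_rot: [-0.004, 0.982, 0.19, -0.003]
contact_force: [-0.4, -0.6, 0.3]
opening: 0.75
t 15.07 pos [ 0.5105 -0.4307  0.2818] F [-0.4 -0.6  0.3] op 0.75 units [  4.802 -17.381   0.436] xt [ 0.928  0.372 -0.004] zt [-0.007   0.0071 -1.    ]
ang units [-0.0066 -0.0013 -0.7571] deg [ -0.59  -0.12 -68.14]
```

```bash
python3 -m handwheel '[{"angular":[-0.006,0,0],"xyz":[0.1,-0.4,0],"fingers":-0.5},{"angular":[0,0,0],"xyz":[0.2,-0.8,0],"fingers":-0.5},{"angular":[0,0,0],"xyz":[0.22,-0.8,0],"fingers":-0.5},{"angular":[0,0,0],"xyz":[0.22,-0.8,0],"fingers":-0.5},{"angular":[0,0,0],"xyz":[0.22,-0.8,0],"fingers":-0.5},{"angular":[0,0,0],"xyz":[0.22,-0.8,0],"fingers":-0.5},{"angular":[0,0,0],"xyz":[0.22,-0.8,0],"fingers":-0.5},{"angular":[0,0,0],"xyz":[0.22,-0.8,0],"fingers":-0.5},{"angular":[0,0,0],"xyz":[0.22,-0.8,0],"fingers":-0.5},{"angular":[0,0,0],"xyz":[0.22,-0.8,0],"fingers":-0.5}]'
python3 -c "
from h import *
to(.4298,.2862,.27);ang(22)
t=env.get_image('top');crop(t,330,150,390,205,12,'pics/t8.png');s=env.get_image('scene');crop(s,240,80,360,220,5,'pics/s8.png')"
```

```text
clock: 15.9
eef_pos: [0.4722, -0.1126, 0.2957]
tcp_rot: [0.009, 0.983, 0.184, 0.006]
contact_force: [0.2, 0.2, -0.8]
opening: 0.749
t 15.9 pos [ 0.4722 -0.1126  0.2957] F [ 0.2  0.2 -0.8] op 0.749 units [ 2.613 -9.689  0.465] xt [0.932 0.362 0.009] zt [ 0.0155 -0.0162 -0.9997]
ang units [ 0.0132 -0.0054 -0.0088] deg [ 1.19 -0.48 -0.79]
```

View pics/t8.png

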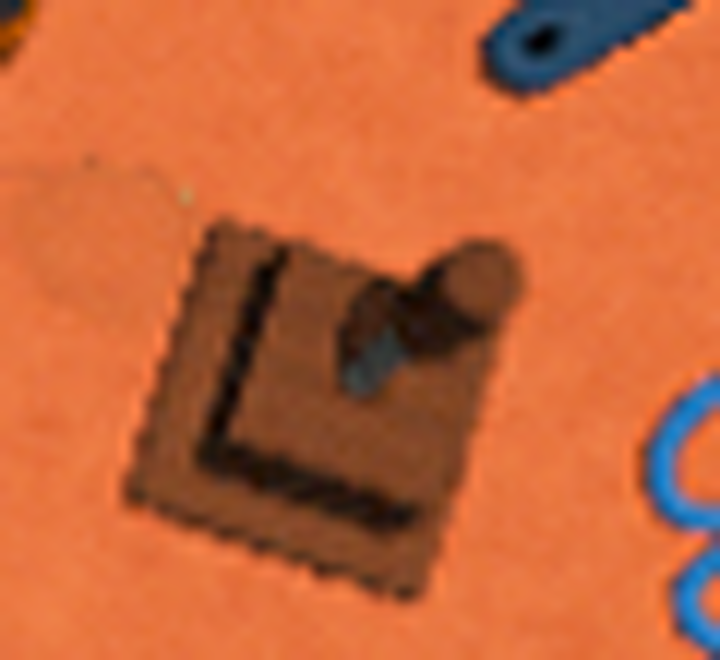

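The rod stands back in its stand: handle top at crop (480,278), the same as before. Going on to the long foot.

```bash
python3 -m handwheel '[{"angular":[0.008,-0.003,-0.008],"xyz":[0.2,-0.6,0],"fingers":-0.5},{"angular":[0,0,0],"xyz":[0.22,-0.8,0],"fingers":-0.5},{"angular":[0,0,0],"xyz":[0.22,-0.8,0],"fingers":-0.5},{"angular":[0,0,0],"xyz":[0.22,-0.8,0],"fingers":-0.5},{"angular":[0,0,0],"xyz":[0.22,-0.8,0],"fingers":-0.5},{"angular":[0,0,0],"xyz":[0.22,-0.8,0],"fingers":-0.5},{"angular":[0,0,0],"xyz":[0.22,-0.8,0],"fingers":-0.5},{"angular":[0,0,0],"xyz":[0.22,-0.8,0],"fingers":-0.5},{"angular":[0,0,0],"xyz":[0.22,-0.8,0],"fingers":-0.5},{"angular":[0,0,0],"xyz":[0.22,-0.8,0],"fingers":-0.5},{"angular":[0,0,0],"xyz":[0.22,-0.8,0],"fingers":-0.5},{"angular":[0,0,0],"xyz":[0.1,-0.4,0],"fingers":-0.5}]'
python3 -c "
from h import *
to(.4298,.2862,.20);ang(22)
"
```

```text
clock: 17.0
eef_pos: [0.4292, 0.2701, 0.3051]
tcp_rot: [0.006, 0.982, 0.188, 0.011]
contact_force: [0.8, 0.1, 0.3]
opening: 0.751
t 17.0 pos [0.4292 0.2701 0.3051] F [0.8 0.1 0.3] op 0.751 units [ 0.112 -0.409  2.624] xt [0.929 0.369 0.02 ] zt [ 0.0239 -0.007  -0.9997]
ang units [ 0.0098 -0.0125 -0.0036] deg [ 0.88 -1.12 -0.32]
```

```bash
python3 -m handwheel '[{"angular":[0.006,-0.01,-0.003],"xyz":[0.1,-0.2,0.3],"fingers":-0.5},{"angular":[0,0,0],"xyz":[0,-0.1,0.5],"fingers":-0.5},{"angular":[0,0,0],"xyz":[0,0,0.5],"fingers":-0.5},{"angular":[0,0,0],"xyz":[0,0,0.5],"fingers":-0.5},{"angular":[0,0,0],"xyz":[0,0,0.4],"fingers":-0.5},{"angular":[0,0,0],"xyz":[0,0,0],"fingers":-0.5}]'
python3 -c "
from h import *
to(.4298,.2862,.15);ang(22)
t=env.get_image('top');crop(t,90,150,200,230,7,'pics/t9.png');s=env.get_image('scene');crop(s,110,180,240,320,5,'pics/s9.png')"
```

```text
clock: 17.5
eef_pos: [0.4315, 0.2842, 0.2141]
tcp_rot: [0.001, 0.981, 0.193, 0.002]
contact_force: [-0.4, -0.5, -0.6]
opening: 0.747
t 17.5 pos [0.4315 0.2842 0.2141] F [-0.4 -0.5 -0.6] op 0.747 units [-0.026 -0.069  1.603] xt [0.926 0.378 0.004] zt [ 0.0052 -0.002  -1.    ]
ang units [ 0.0024 -0.0026  0.0026] deg [ 0.22 -0.23  0.24]
```

View pics/s9.png

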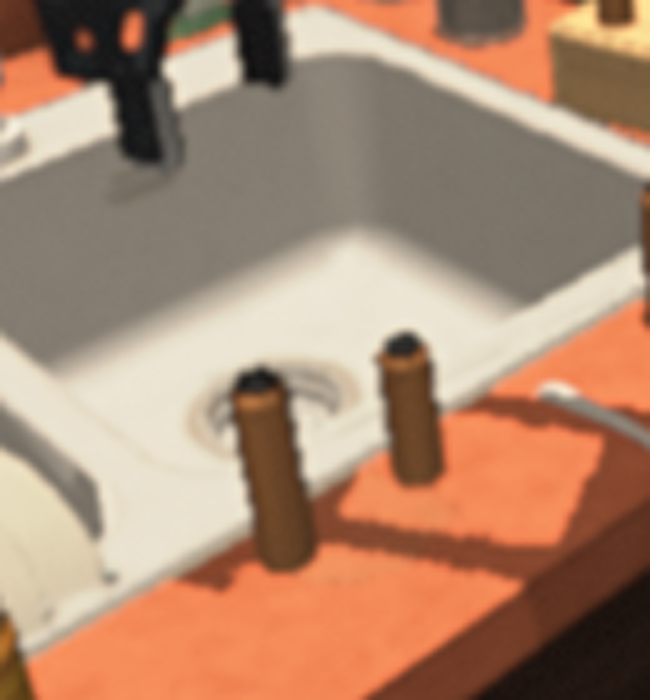

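View pics/t9.png

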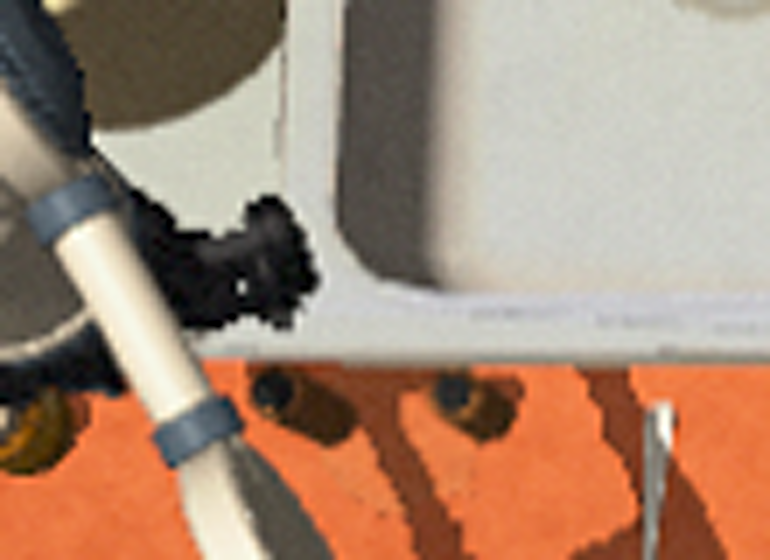

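```bash
python3 -m handwheel '[{"angular":[0.001,-0.002,0.002],"xyz":[-0.02,-0.06,0.3],"fingers":-0.5},{"angular":[0,0,0],"xyz":[0,0,0.5],"fingers":-0.5},{"angular":[0,0,0],"xyz":[0,0,0.5],"fingers":-0.5},{"angular":[0,0,0],"xyz":[0,0,0.1],"fingers":-0.5},{"angular":[0,0,0],"xyz":[0,0,0],"fingers":-0.5}]'
python3 -c "
from h import *
to(.4298,.2862,.066);ang(22)
print(proj(env.get_image('scene'),[[.4315,.2842,.21]]))"
```

```text
clock: 18.02
eef_pos: [0.4345, 0.2867, 0.166]
tcp_rot: [-0.002, 0.982, 0.189, 0.008]
contact_force: [-0.2, -0.2, 0.2]
opening: 0.75
t 18.02 pos [0.4345 0.2867 0.166 ] F [-0.2 -0.2  0.2] op 0.75 units [-0.154 -0.029  2.499] xt [0.928 0.372 0.016] zt [ 0.0148  0.0067 -0.9999]
ang units [-0.0004 -0.0103 -0.0019] deg [-0.04 -0.93 -0.17]
[[152.47463241 205.69806098]]
```

```bash
python3 -m handwheel '[{"angular":[0,-0.008,0],"xyz":[-0.12,-0.02,0.2],"fingers":-0.5},{"angular":[0,0,0],"xyz":[0,0,0.2],"fingers":-0.5},{"angular":[0,0,0],"xyz":[0,0,0],"fingers":-0.5},{"angular":[0,0,0],"xyz":[0,0,0],"fingers":-0.5}]'
python3 -c "
from h import *
to(.4298,.2862,.12);ang(22)"
```

```text
clock: 18.4
eef_pos: [0.4307, 0.2865, 0.153]
tcp_rot: [-0.002, 0.982, 0.189, 0.004]
contact_force: [0.5, 0.6, 1.3]
opening: 0.749
t 18.4 pos [0.4307 0.2865 0.153 ] F [0.5 0.6 1.3] op 0.749 units [-0.031 -0.001  0.824] xt [0.928 0.372 0.008] zt [ 0.0069  0.0046 -1.    ]
ang units [-0.0011 -0.0052 -0.0019] deg [-0.1  -0.47 -0.17]
```

```bash
python3 -m handwheel '[{"angular":[-0.001,-0.005,0],"xyz":[-0.03,0,0.2],"fingers":-0.5},{"angular":[0,0,0],"xyz":[0,0,0.3],"fingers":-0.5},{"angular":[0,0,0],"xyz":[0,0,0.2],"fingers":-0.5},{"angular":[0,0,0],"xyz":[0,0,0],"fingers":-0.5}]'
python3 -c "
from h import *
to(.4298,.2862,.066);ang(22)"
```

```text
clock: 18.73
eef_pos: [0.4301, 0.2864, 0.1234]
tcp_rot: [-0.0, 0.982, 0.189, 0.001]
contact_force: [-0.5, -0.0, -0.1]
opening: 0.751
t 18.73 pos [0.4301 0.2864 0.1234] F [-0.5 -0.  -0.1] op 0.751 units [-0.01   0.002  1.436] xt [0.928 0.372 0.002] zt [ 1.5e-03  9.0e-04 -1.0e+00]
ang units [-0.0002 -0.0011 -0.0018] deg [-0.01 -0.1  -0.16]
```

```bash
python3 -m handwheel '[{"angular":[0,-0.001,0],"xyz":[-0.01,0,0.3],"fingers":-0.5},{"angular":[0,0,0],"xyz":[0,0,0.3],"fingers":-0.5},{"angular":[0,0,0],"xyz":[0,0,0.2],"fingers":-0.5},{"angular":[0,0,0],"xyz":[0,0,0],"fingers":-0.5}]'
python3 -c "
from h import *
to(.4298,.2862,.066);ang(22)"
```

```text
clock: 19.07
eef_pos: [0.429, 0.2859, 0.0867]
tcp_rot: [0.0, 0.982, 0.189, -0.001]
contact_force: [-0.4, 1.0, -0.3]
opening: 0.753
t 19.07 pos [0.429  0.2859 0.0867] F [-0.4  1.  -0.3] op 0.753 units [ 0.022 -0.     0.516] xt [ 0.928  0.372 -0.002] zt [-1.9e-03 -8.0e-04 -1.0e+00]
ang units [ 0.      0.0013 -0.0018] deg [ 0.    0.12 -0.16]
```

```bash
python3 -m handwheel '[{"angular":[0,0.001,0],"xyz":[0.02,0,0.2],"fingers":-0.5},{"angular":[0,0,0],"xyz":[0,0,0.2],"fingers":-0.5},{"angular":[0,0,0],"xyz":[0,0,0.1],"fingers":-0.5},{"angular":[0,0,0],"xyz":[0,0,0],"fingers":-0.5}]'
python3 -c "
from h import *
to(.4298,.2862,.066);ang(22)"
```

```text
clock: 19.4
eef_pos: [0.4295, 0.286, 0.0638]
tcp_rot: [0.0, 0.982, 0.189, -0.001]
contact_force: [0.4, 0.3, 0.2]
opening: 0.75
t 19.4 pos [0.4295 0.286  0.0638] F [0.4 0.3 0.2] op 0.75 units [ 0.008 -0.002 -0.056] xt [ 0.928  0.372 -0.001] zt [-1.3e-03 -7.0e-04 -1.0e+00]
ang units [ 0.0001  0.0009 -0.0018] deg [ 0.01  0.08 -0.16]
```

```bash
python3 -m handwheel '[{"angular":[0,0.001,0],"xyz":[0.008,0,-0.06],"fingers":0.2},{"angular":[0,0,0],"xyz":[0,0,0],"fingers":0.2},{"angular":[0,0,0],"xyz":[0,0,0],"fingers":0.3},{"angular":[0,0,0],"xyz":[0,0,0],"fingers":0.4}]'
python3 -m handwheel '[{"angular":[0,0,0],"xyz":[0,0,0],"fingers":0.45},{"angular":[0,0,0],"xyz":[0,0,0],"fingers":0.6},{"angular":[0,0,0],"xyz":[0,0,0],"fingers":1},{"angular":[0,0,0],"xyz":[0,0,0],"fingers":1}]'
python3 -c "
from h import *
to(.4298,.2862,.066);ang(22)"
```

```text
clock: 19.73
eef_pos: [0.4303, 0.2864, 0.0673]
tcp_rot: [-0.0, 0.982, 0.189, 0.001]
contact_force: [0.8, 0.5, -0.8]
opening: 0.3
clock: 20.07
eef_pos: [0.4308, 0.2867, 0.0683]
tcp_rot: [-0.0, 0.982, 0.189, 0.002]
contact_force: [0.5, -0.4, -0.3]
opening: 0.285
t 20.07 pos [0.4308 0.2867 0.0683] F [ 0.5 -0.4 -0.3] op 0.285 units [-0.027  0.002  0.057] xt [0.928 0.372 0.003] zt [ 0.0031  0.0015 -1.    ]
ang units [-0.0001 -0.0022 -0.0018] deg [-0.01 -0.2  -0.16]
```

```bash
python3 -m handwheel '[{"angular":[0,-0.002,0],"xyz":[0,0,-0.2],"fingers":1},{"angular":[0,0,0],"xyz":[0,0,-0.4],"fingers":1},{"angular":[0,0,0],"xyz":[0,0,-0.6],"fingers":1},{"angular":[0,0,0],"xyz":[0,0,-0.8],"fingers":1},{"angular":[0,0,0],"xyz":[0,0,-0.8],"fingers":1},{"angular":[0,0,0],"xyz":[0,0,-0.8],"fingers":1},{"angular":[0,0,0],"xyz":[0,0,-0.4],"fingers":1},{"angular":[0,0,0],"xyz":[0,0,0],"fingers":1}]'
python3 -c "
from h import *
to(.463,-.1375,.24);ang(22)
t=env.get_image('top');crop(t,90,150,200,230,7,'pics/t10.png');s=env.get_image('scene');crop(s,110,180,240,320,5,'pics/s10.png')"
```

```text
clock: 20.73
eef_pos: [0.429, 0.2855, 0.236]
tcp_rot: [0.001, 0.982, 0.189, -0.003]
contact_force: [-0.1, 0.1, -0.2]
opening: 0.284
t 20.73 pos [0.429  0.2855 0.236 ] F [-0.1  0.1 -0.2] op 0.284 units [-3.145 10.134 -0.074] xt [ 0.928  0.372 -0.006] zt [-0.0058 -0.0029 -1.    ]
ang units [ 0.0003  0.0041 -0.0018] deg [ 0.03  0.37 -0.16]
```

View pics/s10.png

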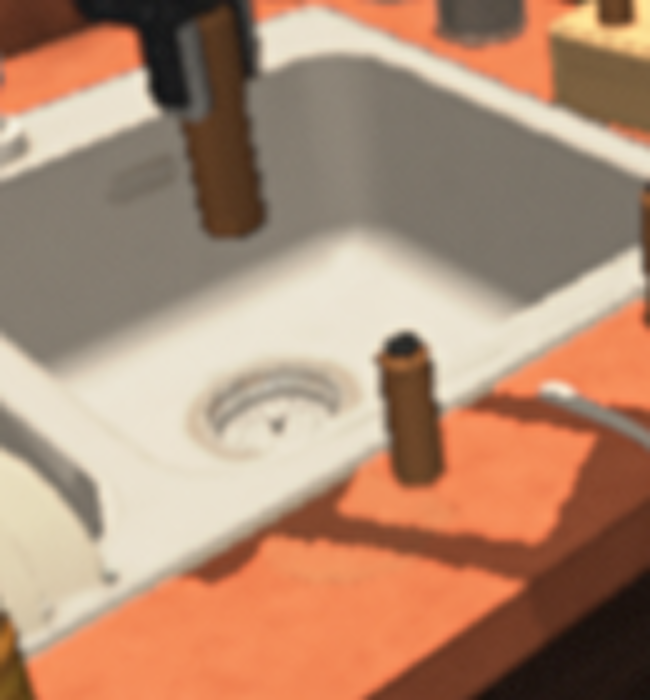

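Foot held upright in the jaws. Over to the bore.

```bash
python3 -m handwheel '[{"angular":[0,0.004,0],"xyz":[-0.1,0.4,-0.1],"fingers":1},{"angular":[0,0,0],"xyz":[-0.25,0.8,0],"fingers":1},{"angular":[0,0,0],"xyz":[-0.25,0.8,0],"fingers":1},{"angular":[0,0,0],"xyz":[-0.25,0.8,0],"fingers":1},{"angular":[0,0,0],"xyz":[-0.25,0.8,0],"fingers":1},{"angular":[0,0,0],"xyz":[-0.25,0.8,0],"fingers":1},{"angular":[0,0,0],"xyz":[-0.25,0.8,0],"fingers":1},{"angular":[0,0,0],"xyz":[-0.25,0.8,0],"fingers":1},{"angular":[0,0,0],"xyz":[-0.25,0.8,0],"fingers":1},{"angular":[0,0,0],"xyz":[-0.25,0.8,0],"fingers":1},{"angular":[0,0,0],"xyz":[-0.2,0.6,0],"fingers":1},{"angular":[0,0,0],"xyz":[-0.2,0.6,0],"fingers":1}]'
python3 -c "
from h import *
to(.463,-.1375,.24);ang(22)"
```

```text
clock: 21.83
eef_pos: [0.4495, -0.0939, 0.2064]
tcp_rot: [-0.002, 0.98, 0.195, -0.024]
contact_force: [1.4, 0.4, -0.3]
opening: 0.286
t 21.83 pos [ 0.4495 -0.0939  0.2064] F [ 1.4  0.4 -0.3] op 0.286 units [-0.144  1.124 -0.849] xt [ 0.923  0.383 -0.046] zt [-0.0473 -0.0048 -0.9989]
ang units [-0.0086  0.0291  0.0057] deg [-0.77  2.62  0.51]
```

```bash
python3 -m handwheel '[{"angular":[-0.004,0.015,0.003],"xyz":[-0.05,0.4,-0.2],"fingers":1},{"angular":[0,0.006,0],"xyz":[0,0.3,-0.2],"fingers":1},{"angular":[0,0,0],"xyz":[0,0,0],"fingers":1},{"angular":[0,0,0],"xyz":[0,0,0],"fingers":1}]'
python3 -c "
from h import *
to(.463,-.1375,.2);ang(22)"
```

```text
clock: 22.17
eef_pos: [0.4551, -0.1263, 0.2108]
tcp_rot: [-0.006, 0.982, 0.189, -0.015]
contact_force: [-0.9, -0.1, -1.2]
opening: 0.289
t 22.17 pos [ 0.4551 -0.1263  0.2108] F [-0.9 -0.1 -1.2] op 0.289 units [0.088 0.337 0.262] xt [ 0.928  0.371 -0.026] zt [-0.0311  0.0065 -0.9995]
ang units [-0.0112  0.0168 -0.0028] deg [-1.01  1.51 -0.26]
```

```bash
python3 -m handwheel '[{"angular":[-0.008,0.012,-0.002],"xyz":[0.08,0.3,0],"fingers":1},{"angular":[0,0,0],"xyz":[0,0,0],"fingers":1},{"angular":[0,0,0],"xyz":[0,0,0],"fingers":1}]'
python3 -c "
from h import *
to(.463,-.1375,.2);ang(22)"
```

```text
clock: 22.42
eef_pos: [0.4621, -0.1351, 0.2063]
tcp_rot: [-0.003, 0.982, 0.191, -0.006]
contact_force: [0.5, 0.5, -0.9]
opening: 0.286
t 22.42 pos [ 0.4621 -0.1351  0.2063] F [ 0.5  0.5 -0.9] op 0.286 units [0.001 0.066 0.156] xt [ 0.927  0.376 -0.01 ] zt [-0.0129  0.0039 -0.9999]
ang units [-0.0054  0.0067  0.0006] deg [-0.48  0.6   0.06]
```

```bash
python3 -m handwheel '[{"angular":[-0.005,0.006,0],"xyz":[0,0.06,0],"fingers":1},{"angular":[0,0,0],"xyz":[0,0,0],"fingers":1},{"angular":[0,0,0],"xyz":[0,0,0],"fingers":1}]'
python3 -c "
from h import *
to(.463,-.1375,.16);ang(22)
p=np.array(env.sense()['eef_pos']);q=env.sense()['tcp_rot'];zt=R.from_quat([q[1],q[2],q[3],q[0]]).apply([0,0,1])
e=p+zt*.0683
t=env.get_image('top');s=env.get_image('scene')
print(proj(s,[e]),proj(t,[e]),e)
crop(t,240,170,310,220,10,'pics/t11.png',proj(t,[e,[.463,-.1375,.06]]));crop(s,230,100,330,220,6,'pics/s11.png',proj(s,[e,[.463,-.1375,.06]]))"
```

```text
clock: 22.67
eef_pos: [0.4629, -0.1359, 0.2052]
tcp_rot: [-0.0, 0.981, 0.193, -0.001]
contact_force: [-0.9, -0.3, -0.4]
opening: 0.289
t 22.67 pos [ 0.4629 -0.1359  0.2052] F [-0.9 -0.3 -0.4] op 0.289 units [-0.012  0.039  1.131] xt [ 0.926  0.378 -0.001] zt [-1.4e-03  6.0e-04 -1.0e+00]
ang units [-0.0007  0.0007  0.0023] deg [-0.06  0.06  0.2 ]
[[279.35436249 171.8028746 ]] [[268.24701532 191.73504399]] [ 0.46281977 -0.13587274  0.1369218 ]
```

View pics/s11.png

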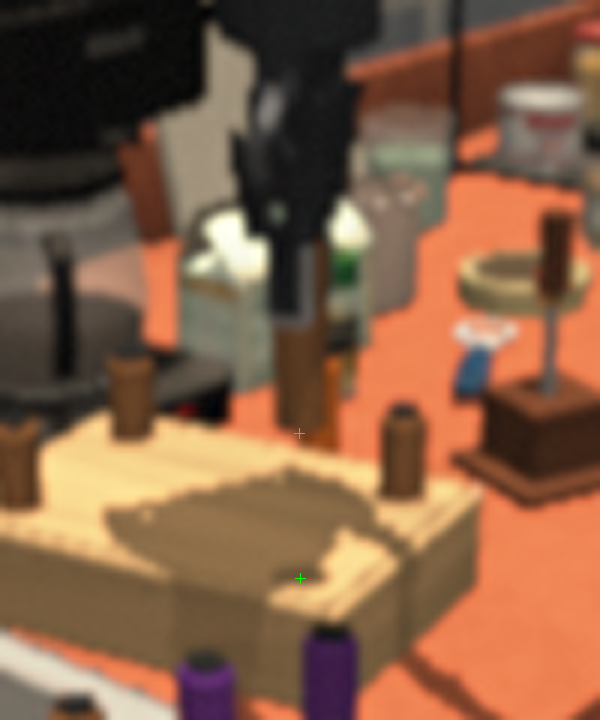

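View pics/t11.png

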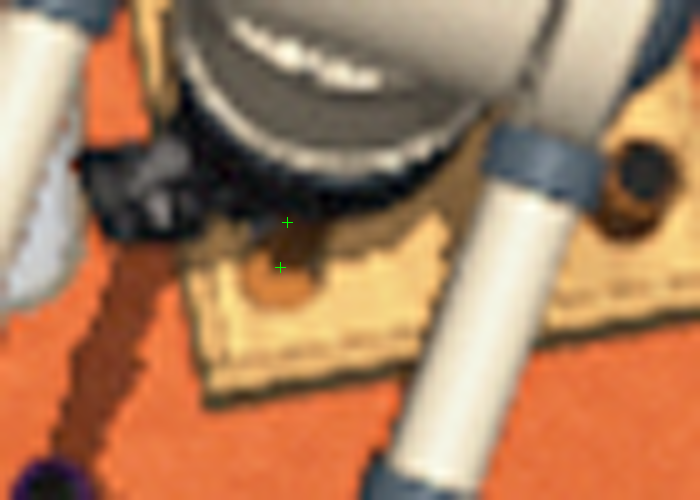

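```bash
python3 -m handwheel '[{"angular":[0,0,0],"xyz":[-0.01,0.04,0.3],"fingers":1},{"angular":[0,0,0],"xyz":[0,0,0.4],"fingers":1},{"angular":[0,0,0],"xyz":[0,0,0.4],"fingers":1},{"angular":[0,0,0],"xyz":[0,0,0.2],"fingers":1},{"angular":[0,0,0],"xyz":[0,0,0],"fingers":1}]'
python3 -c "
from h import *
to(.463,-.1375,.137);ang(22)"
```

```text
clock: 23.18
eef_pos: [0.4637, -0.1377, 0.1505]
tcp_rot: [0.0, 0.981, 0.193, 0.001]
contact_force: [-0.5, -1.0, -1.4]
opening: 0.285
t 23.18 pos [ 0.4637 -0.1377  0.1505] F [-0.5 -1.  -1.4] op 0.285 units [-0.015 -0.012  0.337] xt [0.926 0.379 0.001] zt [ 1.6e-03 -7.0e-04 -1.0e+00]
ang units [ 0.0008 -0.0008  0.0028] deg [ 0.07 -0.07  0.25]
```

```bash
python3 -m handwheel '[{"angular":[0.001,-0.001,0],"xyz":[-0.015,-0.01,0.15],"fingers":1},{"angular":[0,0,0],"xyz":[0,0,0.15],"fingers":1},{"angular":[0,0,0],"xyz":[0,0,0],"fingers":1},{"angular":[0,0,0],"xyz":[0,0,0],"fingers":1}]'
python3 -c "
from h import *
to(.463,-.1375,.132);ang(22)
p=np.array(env.sense()['eef_pos'])
t=env.get_image('top');s=env.get_image('scene')
e=p-[0,0,.0683]
crop(t,250,180,300,220,12,'pics/t12.png',proj(t,[e,[.463,-.1375,.06]]));crop(s,250,150,310,220,10,'pics/s12.png',proj(s,[e,[.463,-.1375,.06]]))"
```

```text
clock: 23.52
eef_pos: [0.463, -0.1376, 0.1375]
tcp_rot: [-0.0, 0.981, 0.193, -0.0]
contact_force: [-0.2, -0.4, -0.1]
opening: 0.291
t 23.52 pos [ 0.463  -0.1376  0.1375] F [-0.2 -0.4 -0.1] op 0.291 units [ 0.002 -0.002  0.139] xt [ 0.926  0.379 -0.001] zt [-8.e-04  3.e-04 -1.e+00]
ang units [-0.0004  0.0004  0.0028] deg [-0.03  0.04  0.25]
```

View pics/s12.png

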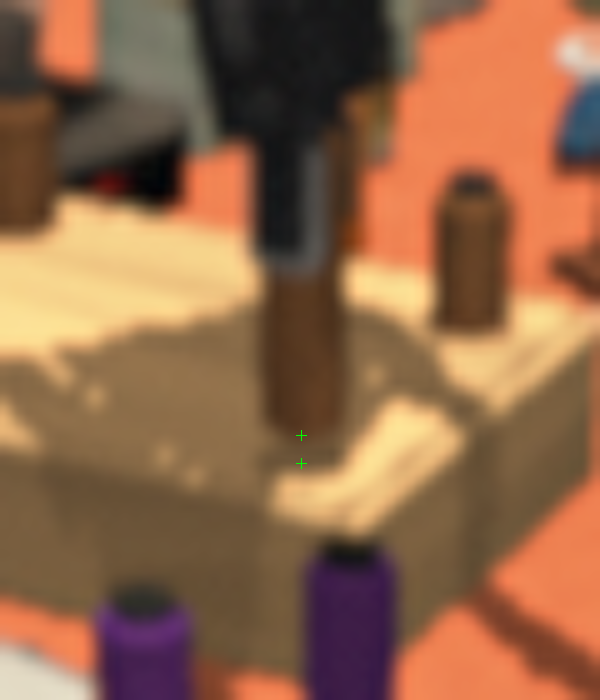

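View pics/t12.png

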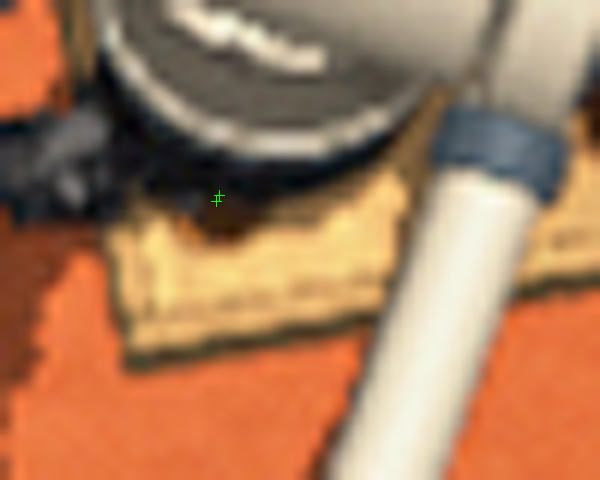

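```bash
python3 -m handwheel '[{"angular":[0,0,0],"xyz":[0,0,0.06],"fingers":1},{"angular":[0,0,0],"xyz":[0,0,0.06],"fingers":1},{"angular":[0,0,0],"xyz":[0,0,0.05],"fingers":1}]'
python3 -m handwheel '[{"angular":[0,0,0],"xyz":[0,0,0.03],"fingers":1},{"angular":[0,0,0],"xyz":[0,0,0.03],"fingers":1}]'
python3 -c "
from h import *
to(.463,-.1375,.126);ang(22)"
```

```text
clock: 23.87
eef_pos: [0.464, -0.138, 0.1325]
tcp_rot: [0.001, 0.981, 0.193, 0.001]
contact_force: [-0.9, 0.1, -0.4]
opening: 0.288
clock: 24.03
eef_pos: [0.464, -0.138, 0.1299]
tcp_rot: [0.001, 0.981, 0.193, 0.001]
contact_force: [-0.2, -0.1, 0.2]
opening: 0.288
t 24.03 pos [ 0.464  -0.138   0.1299] F [-0.2 -0.1  0.2] op 0.288 units [-0.02  -0.021  0.097] xt [0.926 0.379 0.002] zt [ 0.003  -0.0011 -1.    ]
ang units [ 0.0014 -0.0015  0.0028] deg [ 0.12 -0.13  0.25]
```

```bash
python3 -m handwheel '[{"angular":[0.001,-0.001,0],"xyz":[-0.02,-0.02,0.03],"fingers":1},{"angular":[0,0,0],"xyz":[0,0,0.03],"fingers":1}]'
python3 -m handwheel '[{"angular":[0,0,0],"xyz":[0,0,0.03],"fingers":1}]'
python3 -m handwheel '[{"angular":[0,0,0],"xyz":[0,0,0.03],"fingers":1}]'
python3 -c "
from h import *
to(.463,-.1375,.126);ang(22)"
```

```text
clock: 24.2
eef_pos: [0.4629, -0.1375, 0.1272]
tcp_rot: [0.0, 0.981, 0.193, 0.0]
contact_force: [-0.0, 0.2, -0.1]
opening: 0.286
clock: 24.28
eef_pos: [0.4629, -0.1375, 0.1259]
tcp_rot: [0.0, 0.981, 0.193, 0.0]
contact_force: [0.0, -0.5, -0.0]
opening: 0.287
clock: 24.37
eef_pos: [0.4628, -0.1375, 0.1245]
tcp_rot: [0.0, 0.981, 0.193, 0.0]
contact_force: [-0.5, -0.2, -0.3]
opening: 0.287
t 24.37 pos [ 0.4628 -0.1375  0.1245] F [-0.5 -0.2 -0.3] op 0.287 units [ 0.003  0.003 -0.037] xt [0.926 0.379 0.001] zt [ 6.e-04 -1.e-04 -1.e+00]
ang units [ 0.0002 -0.0003  0.0028] deg [ 0.02 -0.03  0.25]
```

```bash
python3 -m handwheel '[{"angular":[0,0,0],"xyz":[0,0,0.03],"fingers":1},{"angular":[0,0,0],"xyz":[0,0,0.03],"fingers":1}]'
python3 -m handwheel '[{"angular":[0,0,0],"xyz":[0,0,0.03],"fingers":1},{"angular":[0,0,0],"xyz":[0,0,0.03],"fingers":1}]'
```

```text
clock: 24.53
eef_pos: [0.4628, -0.1374, 0.1219]
tcp_rot: [0.0, 0.981, 0.193, 0.0]
contact_force: [0.1, 0.5, 0.1]
opening: 0.284
clock: 24.7
eef_pos: [0.4628, -0.1375, 0.1192]
tcp_rot: [0.0, 0.981, 0.193, 0.0]
contact_force: [-0.5, 0.1, -0.8]
opening: 0.29
```

```bash
python3 -m handwheel '[{"angular":[0,0,0],"xyz":[0,0,0.04],"fingers":1},{"angular":[0,0,0],"xyz":[0,0,0.04],"fingers":1},{"angular":[0,0,0],"xyz":[0,0,0.04],"fingers":1}]'
python3 -m handwheel '[{"angular":[0,0,0],"xyz":[0,0,0.04],"fingers":1},{"angular":[0,0,0],"xyz":[0,0,0.04],"fingers":1},{"angular":[0,0,0],"xyz":[0,0,0.04],"fingers":1}]'
python3 -c "
from h import *
to(.463,-.1375,.082);ang(22)"
```

```text
clock: 24.95
eef_pos: [0.4629, -0.1374, 0.114]
tcp_rot: [0.0, 0.981, 0.193, 0.0]
contact_force: [0.1, -0.8, -1.0]
opening: 0.289
clock: 25.2
eef_pos: [0.4629, -0.1375, 0.1086]
tcp_rot: [0.0, 0.981, 0.193, 0.0]
contact_force: [0.1, 0.3, -0.5]
opening: 0.29
t 25.2 pos [ 0.4629 -0.1375  0.1086] F [ 0.1  0.3 -0.5] op 0.29 units [0.002 0.002 0.664] xt [0.926 0.379 0.001] zt [ 6.e-04 -1.e-04 -1.e+00]
ang units [ 0.0002 -0.0003  0.0028] deg [ 0.02 -0.03  0.25]
```

```bash
python3 -m handwheel '[{"angular":[0,0,0],"xyz":[0,0,0.04],"fingers":1},{"angular":[0,0,0],"xyz":[0,0,0.04],"fingers":1},{"angular":[0,0,0],"xyz":[0,0,0.04],"fingers":1}]'
python3 -m handwheel '[{"angular":[0,0,0],"xyz":[0,0,0.04],"fingers":1},{"angular":[0,0,0],"xyz":[0,0,0.04],"fingers":1},{"angular":[0,0,0],"xyz":[0,0,0.04],"fingers":1}]'
python3 -m handwheel '[{"angular":[0,0,0],"xyz":[0,0,0.04],"fingers":1},{"angular":[0,0,0],"xyz":[0,0,0.04],"fingers":1},{"angular":[0,0,0],"xyz":[0,0,0.04],"fingers":1}]'
python3 -c "
from h import *
to(.463,-.1375,.082);ang(22)"
```

```text
clock: 25.45
eef_pos: [0.4628, -0.1375, 0.1032]
tcp_rot: [0.0, 0.981, 0.193, 0.0]
contact_force: [-0.5, 0.0, -0.2]
opening: 0.286
clock: 25.7
eef_pos: [0.4629, -0.1375, 0.0979]
tcp_rot: [0.0, 0.981, 0.193, 0.0]
contact_force: [0.2, 0.4, -0.2]
opening: 0.286
clock: 25.95
eef_pos: [0.4628, -0.1375, 0.0925]
tcp_rot: [0.0, 0.981, 0.193, 0.0]
contact_force: [-0.2, -0.4, -0.4]
opening: 0.288
t 25.95 pos [ 0.4628 -0.1375  0.0925] F [-0.2 -0.4 -0.4] op 0.288 units [0.003 0.002 0.263] xt [0.926 0.379 0.001] zt [ 6.e-04 -0.e+00 -1.e+00]
ang units [ 0.0002 -0.0003  0.0028] deg [ 0.01 -0.03  0.25]
```

```bash
python3 -m handwheel '[{"angular":[0,0,0],"xyz":[0,0,0.04],"fingers":1},{"angular":[0,0,0],"xyz":[0,0,0.04],"fingers":1},{"angular":[0,0,0],"xyz":[0,0,0.03],"fingers":1}]'
python3 -m handwheel '[{"angular":[0,0,0],"xyz":[0,0,0.02],"fingers":1},{"angular":[0,0,0],"xyz":[0,0,0.02],"fingers":1}]'
python3 -m handwheel '[{"angular":[0,0,0],"xyz":[0,0,0.015],"fingers":1},{"angular":[0,0,0],"xyz":[0,0,0.012],"fingers":1}]'
python3 -m handwheel '[{"angular":[0,0,0],"xyz":[0,0,0.012],"fingers":1}]'
```

```text
clock: 26.2
eef_pos: [0.4628, -0.1374, 0.0875]
tcp_rot: [0.0, 0.981, 0.193, 0.0]
contact_force: [0.3, 0.4, -0.8]
opening: 0.285
clock: 26.37
eef_pos: [0.4628, -0.1374, 0.0856]
tcp_rot: [0.0, 0.981, 0.193, 0.0]
contact_force: [-1.3, 0.3, -0.7]
opening: 0.284
clock: 26.53
eef_pos: [0.4627, -0.1374, 0.0843]
tcp_rot: [0.0, 0.981, 0.193, 0.0]
contact_force: [0.6, -0.2, -0.3]
opening: 0.289
clock: 26.62
eef_pos: [0.4628, -0.1374, 0.0838]
tcp_rot: [0.0, 0.981, 0.193, 0.0]
contact_force: [-0.2, 0.5, 0.3]
opening: 0.283
```

```bash
python3 -m handwheel '[{"angular":[0,0,0],"xyz":[0,0,0.012],"fingers":1}]'
python3 -m handwheel '[{"angular":[0,0,0],"xyz":[0,0,0.012],"fingers":1}]'
python3 -m handwheel '[{"angular":[0,0,0],"xyz":[0,0,0.012],"fingers":1}]'
python3 -m handwheel '[{"angular":[0,0,0],"xyz":[0,0,0.012],"fingers":1}]'
```

```text
clock: 26.7
eef_pos: [0.4628, -0.1374, 0.0833]
tcp_rot: [0.0, 0.981, 0.193, 0.0]
contact_force: [0.2, 0.3, 0.1]
opening: 0.288
clock: 26.78
eef_pos: [0.4628, -0.1374, 0.0829]
tcp_rot: [0.0, 0.981, 0.193, 0.0]
contact_force: [0.5, 0.3, -1.2]
opening: 0.291
clock: 26.87
eef_pos: [0.4629, -0.1375, 0.0824]
tcp_rot: [0.0, 0.981, 0.193, 0.0]
contact_force: [0.0, -0.3, 0.1]
opening: 0.284
clock: 26.95
eef_pos: [0.4629, -0.1375, 0.0819]
tcp_rot: [0.0, 0.981, 0.193, 0.0]
contact_force: [-0.0, -0.7, -0.6]
opening: 0.287
```

```bash
python3 -m handwheel '[{"angular":[0,0,0],"xyz":[0,0,0.012],"fingers":1}]'
python3 -m handwheel '[{"angular":[0,0,0],"xyz":[0,0,0.012],"fingers":1}]'
```

```text
clock: 27.03
eef_pos: [0.4629, -0.1375, 0.0814]
tcp_rot: [0.0, 0.981, 0.193, 0.0]
contact_force: [-0.1, 1.1, -0.2]
opening: 0.283
clock: 27.12
eef_pos: [0.463, -0.1374, 0.0814]
tcp_rot: [0.0, 0.981, 0.193, 0.0]
contact_force: [-0.9, 1.0, 4.4]
opening: 0.287
```

```bash
python3 -m handwheel '[{"angular":[0,0,0],"xyz":[0,0,0.012],"fingers":1}]'
python3 -m handwheel '[{"angular":[0,0,0],"xyz":[0,0,0.01],"fingers":1}]'
```

```text
clock: 27.2
eef_pos: [0.463, -0.1374, 0.0814]
tcp_rot: [0.0, 0.981, 0.193, 0.001]
contact_force: [-1.8, 0.4, 3.7]
opening: 0.284
clock: 27.28
eef_pos: [0.463, -0.1374, 0.0814]
tcp_rot: [0.0, 0.981, 0.193, 0.001]
contact_force: [-1.9, 0.2, 1.9]
opening: 0.29
```

```bash
python3 -m handwheel '[{"angular":[0,0,0],"xyz":[0,0,0.015],"fingers":1}]'
python3 -m handwheel '[{"angular":[0,0,0],"xyz":[0,0,0],"fingers":0.3},{"angular":[0,0,0],"xyz":[0,0,0],"fingers":0.1},{"angular":[0,0,0],"xyz":[0,0,0],"fingers":-0.1},{"angular":[0,0,0],"xyz":[0,0,0],"fingers":-0.1}]'
python3 -m handwheel '[{"angular":[0,0,0],"xyz":[0,0,-0.3],"fingers":-0.1},{"angular":[0,0,0],"xyz":[0,0,-0.4],"fingers":-0.1},{"angular":[0,0,0],"xyz":[0,0,-0.6],"fingers":-0.1},{"angular":[0,0,0],"xyz":[0,0,-0.8],"fingers":-0.1},{"angular":[0,0,0],"xyz":[0,0,-0.8],"fingers":-0.1},{"angular":[0,0,0],"xyz":[0,0,-0.8],"fingers":-0.1},{"angular":[0,0,0],"xyz":[0,0,-0.4],"fingers":-0.1}]'
python3 -c "
from h import *
to(.463,-.1375,.25);ang(22)
s=env.get_image('scene');crop(s,200,120,340,220,5,'pics/s13.png',proj(s,[[.463,-.1375,.11]]))"
```

```text
clock: 27.37
eef_pos: [0.4631, -0.1374, 0.0814]
tcp_rot: [0.0, 0.981, 0.193, 0.001]
contact_force: [-2.0, 1.4, 5.9]
opening: 0.285
clock: 27.7
eef_pos: [0.4633, -0.1376, 0.0806]
tcp_rot: [0.001, 0.981, 0.193, 0.001]
contact_force: [0.1, -0.4, 0.6]
opening: 0.551
clock: 28.28
eef_pos: [0.46, -0.1365, 0.2484]
tcp_rot: [-0.003, 0.981, 0.193, -0.004]
contact_force: [0.8, 0.3, 0.2]
opening: 0.554
t 28.28 pos [ 0.46   -0.1365  0.2484] F [0.8 0.3 0.2] op 0.554 units [ 0.059  0.052 -0.042] xt [ 0.926  0.379 -0.007] zt [-0.0092  0.0035 -1.    ]
ang units [-0.0043  0.0046  0.0028] deg [-0.38  0.41  0.25]
```

View pics/s13.png

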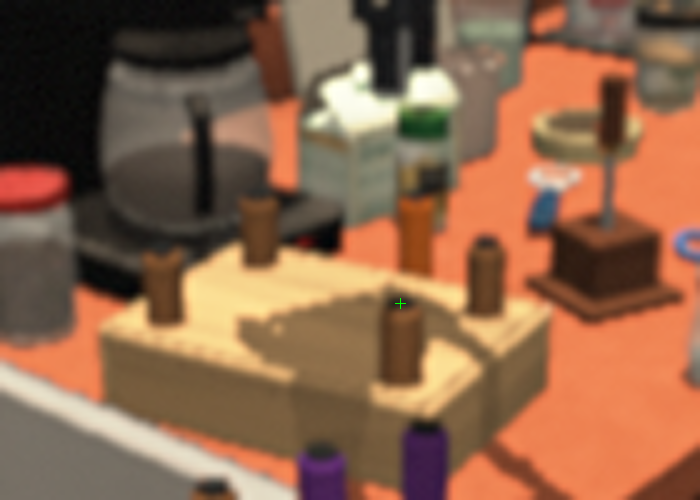

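```bash
python3 -m handwheel '[{"angular":[0,0,0],"xyz":[0,-0.5,-0.3],"fingers":-0.1},{"angular":[0,0,0],"xyz":[0,-0.8,-0.3],"fingers":-0.1},{"angular":[0,0,0],"xyz":[0.1,-0.8,0],"fingers":-0.1},{"angular":[0,0,0],"xyz":[0.2,-0.8,0],"fingers":-0.1},{"angular":[0,0,0],"xyz":[0.2,-0.8,0],"fingers":-0.1},{"angular":[0,0,0],"xyz":[0.1,-0.4,0],"fingers":-0.1},{"angular":[0,0,0],"xyz":[0,0,0],"fingers":-0.1}]'
python3 -c "
from h import *
to(.463,-.1375,.25)
t=env.get_image('top');cv2.imwrite('pics/tt.png',t['pixels'][:,:,::-1]);crop(t,240,110,400,230,5,'pics/t14.png',proj(t,[[.463,-.1375,.11]]))
s=env.get_image('scene');cv2.imwrite('pics/ss.png',s['pixels'][:,:,::-1])"
```

```text
clock: 28.92
eef_pos: [0.4195, 0.0285, 0.2847]
tcp_rot: [0.0, 0.982, 0.19, 0.003]
contact_force: [-0.7, -0.3, 0.2]
opening: 0.547
t 28.92 pos [0.4195 0.0285 0.2847] F [-0.7 -0.3  0.2] op 0.547 units [-0.545  4.255  0.87 ] xt [0.928 0.373 0.006] zt [ 5.8e-03  9.0e-04 -1.0e+00]
```

View pics/t14.png

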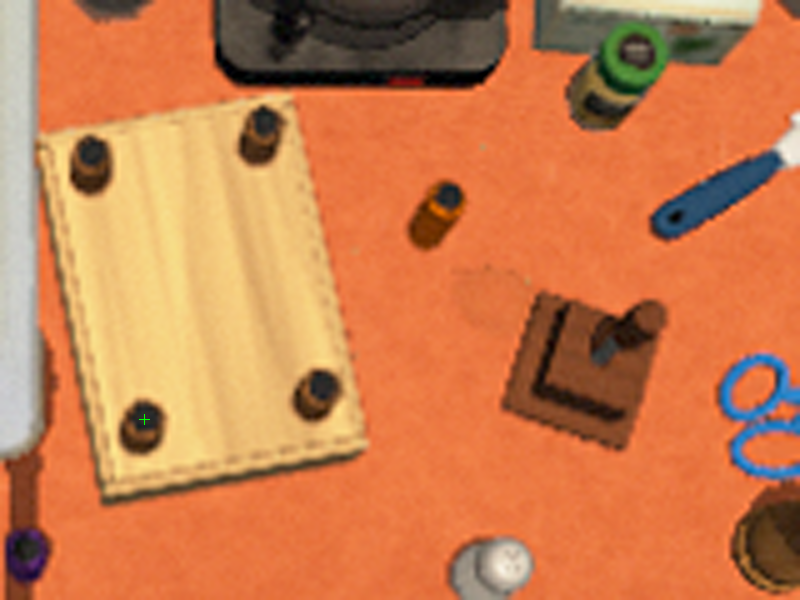

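View pics/ss.png

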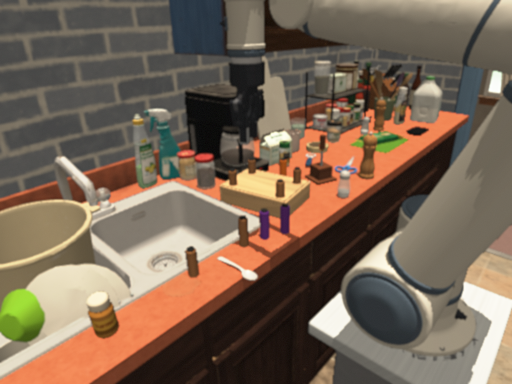

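The top view shows all four feet in place, with the new pad at crop (143,415) where predicted. The rod is back in its stand, and the short and mid spares, the look-alikes, the salt shaker and the spoon all look unmoved. Handing in.

```bash
python3 -c "
from cell import env
print(env.finish_job())"
```

```text
the job is handed in; nothing more can be done
None
```

The long spare foot (96 mm) is seated on the stump, the depth rod is back in its stand, and I handed the job in at about 29 s.

- **Depth:** I felt the stump with the rod at about 46 mm, with at most about 5 N in the readings. That calls for the 96 mm foot, since 46 + 50 = 96.
- **Rod:** It went back into its socket without resistance, and the top view shows it standing as at the start.
- **Foot:** I lowered the long foot into the bore with no side force. It stopped on the stump at about 46.9 mm, with at most about 6 N in the readings. I then released it and drew the arm clear.
- **Last checks:** The final pictures show the new pad within a pixel of where a level foot should appear. The short and mid spares and everything else look unmoved.
- **Disagreement:** The two contact heights put the depth at 46.2–46.6 mm (rod) and 46.9 mm (foot). This is within measuring error and far from the 11 mm steps between feet. I judged level from contact height and the pictures, not by touching the pads.

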